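# Free the jammed eyepiece and lay out the torch

## Robot

A 7-joint arm with a two-finger parallel gripper is mounted at the origin on the work surface. World frame = base frame: x ahead of the robot, y to its left, z up, the work surface at z = 0. Lengths are in m, angles in rad, forces in N, time in s.
With the tool pointing down it reaches from about 0.425 to 0.925 m from the base axis. Payload 6.8 kg.
Tool frame: the origin (TCP) lies between the finger pads; the fingertips stand finger_overhang ahead of it and the grasp point (between the pads) lies 6 mm ahead of it (finger_overhang is the distance from the TCP to the fingertips, in m); z points along the fingers, y is the line along which they close (so a half turn about z gives the same grasp; the last joint's range is limited). The gripper opens to 85 mm and grips with 20 to 120 N. Pads are 22 mm wide; open, the fingers measure 114 mm over their backs; the gripper's body (76 mm by 85 mm) begins 54 mm behind the grasp point. The pads swing forward as they close: fully open they stand 13 mm farther back than shut.
Start: joints at [-1.246, 0.477, 0.022, 1.555, -0.011, 1.109, -0.083], TCP at [0.283, 0.613, 0.256] pointing down, gripper open.
Joint ranges: [-2.96, 2.96], [-0.34, 2.1], [-1.41, 1.46], [0.24, 2.44], [-1.37, 4.51], [0.17, 1.92], [-2.96, 2.96]. Speed limits (rad/s): [2.39, 2.39, 3.14, 3.14, 3.14, 3.14, 3.14].

## Interface

Orientations are given as a unit quaternion [w, x, y, z].
In Python, from station import * gives the robot as it stands.
- The arm moves only by the tool drive_tool, never from a script. Its argument "increments" is a list of rows, each an object of numbers: "claw": the finger opening in m, from 0 to 0.0854; "dx", "dy", "dz": the shift along the tool's x, y, z in m; "wx", "wy", "wz": the turn, a rotation vector about the tool's x, y, z in degrees. A call has 1 to 20 rows; each row shifts and turns the commanded pose from where the row before left it, along the tool's axes as they then stand; what a row does not reach is not made up. A row lasts 1/8 s, in which the tool goes at most 62.5 mm and 10.7 degrees, less where a joint would pass 70% of its speed; a pose out of reach is approached as far as the arm can. A call with a gripper value outside its range is refused whole. The fingers move at their own pace and stop on an object; "newtons" is the grip in N (left out, the last holds). Time passes only in rows, so rows that do not move let the fingers close. It gives the time, the measured TCP pose, the force, the opening and the grip force at its end, in the units of the state.
- get_obs(): the state, without advancing time (a new reading comes with each control period).
- read_camera(name): name is "scene" or "top" or "wrist"; returns (picture, depth): 400x640x3 uint8, red, green, blue; 400x640 float32, m along the optical axis (not along the pixel's ray), 0 where there is no reading.
- calibration(name): a dict with "intrinsics" (3x3 intrinsics, pixels), "R" (3x3) and "t" (3): a world point X has camera coordinates R X + t; the wrist camera has in their place "mount" (4x4, takes a point from camera to tool coordinates, whose origin is the TCP and whose axes are the flange's). Camera axes: x right, y down, z forward; pixel columns grow to the right and rows downward; lengths in m; the calibration is good to about 2 mm. A picture is of the moment at which its call begins: read the wrist's pose just before it. calibration takes no time and is no camera call.
- hand_in(): hands the job in; it is judged then, once.
The state is a dict: "t": time; "q": joint angles; "joint_vel": joint speeds; "joint_torque": joint torques, N m; "eef_pos": TCP position; "tool_rot": TCP orientation; "contact_force": force on the tool from outside, world axes, zero at the start; "torque": the same for the moment, N m; "gripper_width": opening from 0.0 (shut) to 1.0 (fully open); "grasp_force": force on a finger pad.
Only numpy, scipy, OpenCV 4.12 (cv2) and the standard library are available. Lean on these libraries where they do the work, as an engineer would, in place of code of your own. Each camera call takes 0.05 s, during which the arm holds its last target. There are 200 camera calls.

## Task

The taller of the microscope's two eyepieces has jammed in its tube and has to be inspected: it is too tight to pull straight, so twist it back and forth while you pull along its tube, without lifting the microscope's head, until it comes free, then stand it upright on its barrel in the tray bay that holds the covered dish. Also pull the torch up out of its spring clips and lay it flat in the empty tray bay. Leave the other eyepiece in its tube and do not shift any of the other things.

Things in the scene. Friction and masses are not known exactly. Their poses are not given: they have to be found in the camera images.
- microscope: Compact white stereo microscope, fixed: base 200 x 160 x 28 mm, column at its rear. Origin: centre of the base's underside; x points away from the robot (within 20 degrees), from the user's side to the column, z up. Its head with two eyepiece tubes side by side leans 38 degrees from vertical to its -x; the eyepieces are the highest points, up to 320 mm above the table.
- tubes (a point): Midpoint between the rims of the two eyepiece tubes. z points up along both tubes (38 degrees from vertical, towards the microscope's -x), y from tube to tube. The tubes' axes lie at y = +36 and -36 mm, rims at z = 0, outer diameter 39 mm; they stand 35 mm out of the head's block (74 x 135 mm).
- head (a joint): Lift of the microscope's head along the tubes' direction, in m: 0 seated, at most 0.012. Only a spring detent holds it down: a pull of more than about 30 N along the tubes lifts it.
- long_eyepiece: The taller eyepiece, to be removed: black knurled cylindrical head 40 mm in diameter, 56 mm long, over a metal barrel 24 mm in diameter, 30 mm long; 0.13 kg. Origin: centre of the barrel's end face; z runs along the axis to the eye end (underside of the head at z = 30 mm). x and y start parallel to those of point tubes. In either tube, barrel fully in, head on the rim.
- long_top (a point): Centre of the tall eyepiece's eye end, z = 86 mm of its frame. Friction grips the barrel for the first 22 mm of travel: a straight pull needs 35 to 55 N; while it is twisted (about 0.6 N m) some 30 degrees to each side of how it sits, pulling 4 to 6 mm per swing takes only 10 to 22 N. After that it is free.
- short_eyepiece: The other eyepiece, stays in its tube: the same barrel, head 38 mm in diameter but only 36 mm long. Same axes and origin as the tall one; 72 mm beside it.
- tray: Shallow aluminium tray, fixed, left or right of the microscope: 200 (x) x 215 (y) mm, walls 22 mm high and 5 mm thick, floor 4 mm thick. Origin: centre of its underside. A wall along x at y = -5 mm splits it: the dish bay spans y from -2.5 to +102.5 mm, the empty bay (for the torch) y from -102.5 to -7.5 mm; both span x from -95 to +95 mm.
- torch: Dark steel pencil torch, plain cylinder 22 mm in diameter, 150 mm long, about 0.11 kg. Origin: its centre; y runs along its axis to the lens. It starts level in the clips, axis 100 mm above the table.
- torch_lens (a point): Centre of the torch's lens end, 75 mm from its centre along +y.
- torch_tail (a point): Centre of the torch's tail end, 75 mm from its centre along -y.
- torch_stand: Torch stand, fixed: base 90 (x) x 160 (y) x 18 mm, two posts at y = +50 and -50 mm, each with an upward-opening C-shaped spring clip (14 mm along y, 35 mm across, 120 mm high) that holds the torch, lying along y; 84 mm of it are free between them. Pulled straight up, both clips together resist with 10 to 15 N over the first 5 mm, then snap open. Origin: centre of the underside.
- dish: Covered glass dish, 63 mm in diameter, 18 mm high, somewhere in the tray's dish bay. Origin: centre of its underside. Bystander.
- cleaner: Clear bottle, 44 mm in diameter, 100 mm high, before the microscope. Origin: centre of its underside. Bystander.
- dust_cap: Black cylindrical cap, 52 mm in diameter, 22 mm high, before the microscope. Origin: centre of its underside. Bystander.
- slide_box: Blue box, 40 (x) x 85 (y) x 30 mm, on the robot's side of the torch stand. Origin: centre of its underside. Bystander.
- beaker: Glass beaker, 68 mm in diameter, 90 mm high, at the back left. Origin: centre of its underside. Bystander.
- jar: Amber jar, 60 mm in diameter, 75 mm high, at the back right. Origin: centre of its underside. Bystander.
There are look-alikes about, which are no part of the job. Leave any green or red look-alike of the long_eyepiece alone.

How it is judged:
On the way, in this order (a step that is already met when the one before it is completed fails the run):
1. the tall eyepiece has been twisted at least 9 degrees from how it sat, while still in its tube (angle between the x axis of long_eyepiece and the x axis of tubes, either way round above 0.15 rad and z of long_eyepiece in the frame of tubes below -0.008 m), for 0.02 s.
2. it has been twisted back to within 9 degrees of how it sat, still in its tube (angle between the x axis of long_eyepiece and the x axis of tubes, either way round below 0.15 rad and z of long_eyepiece in the frame of tubes below -0.004 m), for 0.02 s.
3. it is out of its tube (z of long_eyepiece in the frame of tubes above 0.004 m), for 0.1 s.
At the end, for the whole second after the job is handed in: The tall eyepiece stands upright (within 7 degrees) on its barrel on the floor of the tray's dish bay, at rest (under 30 mm/s); the torch lies flat on the floor of the empty bay, both ends between its walls, at rest; the microscope head is seated (under 3 mm) (x of long_eyepiece in the frame of tray between -0.093 and 0.093 m and y of long_eyepiece in the frame of tray between 0 and 0.1 m and z of long_eyepiece in the frame of tray below 0.012 m and angle between long_eyepiece's own z axis and vertical below 0.12 rad and linear speed of each of long_eyepiece, torch below 0.03 m/s and x of torch_lens in the frame of tray between -0.095 and 0.095 m and y of torch_lens in the frame of tray between -0.1025 and -0.0075 m and z of each of torch_lens, torch_tail in the frame of tray below 0.022 m and x of torch_tail in the frame of tray between -0.095 and 0.095 m and y of torch_tail in the frame of tray between -0.1025 and -0.0075 m and value of joint head below 0.003 m); the robot touches nothing.
It fails at once if the microscope's head is lifted more than 4 mm off its seat (value of joint head above 0.004 m).
It fails at once if the short eyepiece is shifted more than 8 mm (distance of short_eyepiece from where it was at the start of the episode above 0.008 m).
It fails at once if the dish, cleaner bottle, dust cap, slide box, beaker or jar is shifted more than 30 mm or knocked over (distance of any of dish, cleaner, slide_box, beaker, jar, dust_cap from where it was at the start of the episode above 0.03 m or angle between any of dish, cleaner, slide_box, beaker, jar, dust_cap's own z axis and vertical above 0.5 rad).
It also fails if it takes over 72 s, if anything falls off the work surface, if the arm or the gripper's body presses on something with over 40 N, if the wrist force passes 120 N, or if a joint passes its speed limit or range.

## Working session

There is one attempt and no reset: what is moved stays moved. The work goes in short steps, Python scripts to look and compute and a tool call to move; the robot and the scene stay as the last step left them, time stands still between calls to the robot, and variables do not carry over. Pictures are saved under pics/ and viewed, at most 10 in all, crops included, and the job is handed in when it is done.

Besides the shell and the picture viewer there is one more tool, called after "Call:" by a JSON object that holds its "name" and its "arguments". drive_tool: Moves the arm, as the interface text tells. Its arguments: {"type":"object","properties":{"increments":{"type":"array","items":{"type":"object","properties":{"claw":{"type":"number"},"dx":{"type":"number"},"dy":{"type":"number"},"dz":{"type":"number"},"wx":{"type":"number"},"wy":{"type":"number"},"wz":{"type":"number"}}}},"newtons":{"type":"number"}},"required":["increments"]}

```bash
ls; mkdir -p pics; python3 - <<'E'
from station import *
import numpy as np, cv2
o=get_obs(); print({k:np.round(v,3).tolist() if not isinstance(v,dict) else v for k,v in o.items()})
for n in ("scene","top"):
    p,d=read_camera(n); np.savez(f"{n}.npz",p=p,d=d,**calibration(n)); cv2.imwrite(f"pics/{n}0.png",p[:,:,::-1])
    c=calibration(n); print(n,np.round(c["intrinsics"],1).tolist(),np.round(-np.array(c["R"]).T@c["t"],3),np.round(c["R"],2).tolist())
c=calibration("wrist");print(c)
E
```

```text
pics
{'t': 0.0, 'q': [-1.246, 0.478, 0.022, 1.556, -0.011, 1.109, -0.083], 'joint_vel': [-0.001, -0.001, -0.001, -0.001, 0.001, 0.001, 0.001], 'joint_torque': [-0.001, -59.647, 1.608, -28.119, 0.012, 0.01, 0.0], 'eef_pos': [0.283, 0.612, 0.255], 'tool_rot': [-0.0, 0.215, 0.977, -0.001], 'contact_force': [-0.098, 0.055, 0.017], 'torque': [-0.0, 0.035, 0.011], 'grasp_force': 0.0, 'gripper_width': 1.001}
scene [[390.3, 0.0, 319.0], [0.0, 390.3, 191.5], [0.0, 0.0, 1.0]] [ 1.29  -0.13   0.927] [[0.16, 0.99, 0.0], [0.68, -0.11, -0.72], [-0.71, 0.12, -0.69]]
top [[449.4, 0.0, 316.6], [0.0, 449.4, 194.8], [0.0, 0.0, 1.0]] [0.341 0.007 1.333] [[0.01, -1.0, 0.01], [-0.99, -0.02, -0.17], [0.17, -0.0, -0.99]]
{'intrinsics': array([[331.96702822,   0.        , 314.7474638 ],
       [  0.        , 331.96702822, 201.58521151],
       [  0.        ,   0.        ,   1.        ]]), 'mount': array([[-8.64661751e-05, -9.60195538e-01, -2.79328698e-01,
         7.17593895e-02],
       [ 9.99999988e-01, -1.18497985e-04,  9.77882410e-05,
         2.93575958e-04],
       [-1.26995720e-04, -2.79328687e-01,  9.60195537e-01,
        -1.18426606e-01],
       [ 0.00000000e+00,  0.00000000e+00,  0.00000000e+00,
         1.00000000e+00]])}
```

View pics/scene0.png

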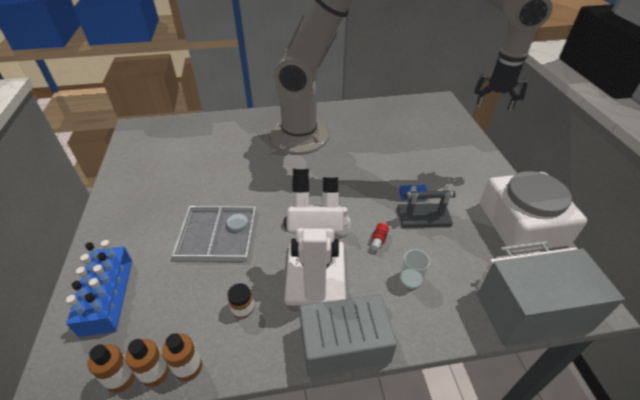

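View pics/top0.png

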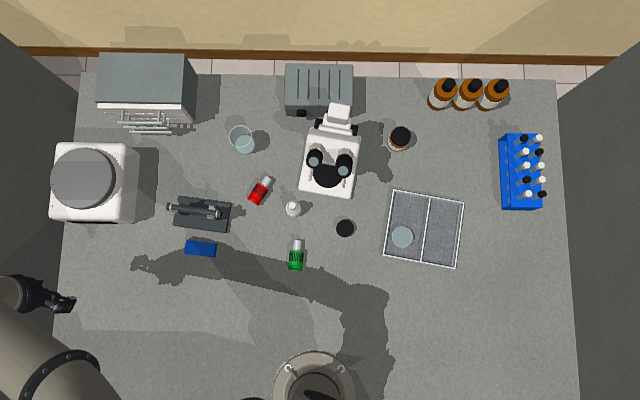

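The top view shows the microscope at (328,150) with eyepieces at (314,161) and (344,163). The tray is at (424,229), its dish in the left bay (402,236). The torch is on its stand at (200,210), the cleaner at (292,208) and the dust cap at (345,227). The scene view shows the taller head at (300,180) and the shorter at (330,187).

Could be taken for the tall eyepiece: scene (300,180) black and tall, (330,187) black and short, red (380,236); top green (297,255), dust cap (345,227). My choice is the black tall one at scene (300,180), which is the -y tube, pending a check in a crop.

```bash
cat > h.py <<'E'
import numpy as np
from scipy.spatial.transform import Rotation as Ro
def cloud(n):
    f=np.load(f"{n}.npz"); d=f["d"]; K=f["intrinsics"]
    v,u=np.indices(d.shape); c=np.stack([(u-K[0,2])/K[0,0]*d,(v-K[1,2])/K[1,1]*d,d],-1)
    w=(c-f["t"])@f["R"]; w[d<=0]=np.nan
    return w,f["p"].astype(int),f
E
python3 - <<'E'
from h import *
import cv2
w,p,f=cloud("scene"); wt,pt,ft=cloud("top")
s=p[160:215,270:365].astype(np.uint8); t=pt[135:190,285:380].astype(np.uint8)
cv2.imwrite("pics/crop1.png",np.vstack([cv2.resize(a,None,fx=5,fy=5)[:,:,::-1] for a in(s,t)]))
for n,W,P,l in(("scene",w,p,[(300,175),(300,190),(330,182),(330,190),(237,222),(380,236),(410,190),(440,195),(195,240)]),("top",wt,pt,[(314,155),(314,161),(344,156),(344,163),(402,236),(210,209),(390,195),(292,208),(345,227),(297,255),(260,190),(201,248)])):
    for u,v in l: print(n,u,v,np.round(W[v,u],3),P[v,u])
# tray walls in top: points with z 0.015..0.03
m=(wt[...,2]>.013)&(wt[...,2]<.032); m[:180]=0; m[280:]=0; m[:,:370]=0; m[:,480:]=0
q=wt[m]; print(len(q),cv2.minAreaRect(q[:,:2].astype(np.float32)))
for c in [(394,190),(464,200),(457,268),(384,257)]: 
    print(c,np.round(wt[c[1]-1:c[1]+2,c[0]-1:c[0]+2].reshape(-1,3).mean(0),3))
v,u=np.nonzero((wt[...,2]>.08)&(wt[...,2]<.2)&(np.indices(m.shape)[1]<240)&(np.indices(m.shape)[1]>150)&(np.indices(m.shape)[0]>190)&(np.indices(m.shape)[0]<230))
q=wt[v,u]; print("torch top",len(q),q.min(0),q.max(0),q.mean(0))
fl=wt[300:320,100:200].reshape(-1,3); print("floor",fl[:,2].mean(),fl[:,2].std()); fl=w[280:300,150:200].reshape(-1,3);print(np.nanmean(fl[:,2]))
E
```

```text
scene 300 175 [ 0.597 -0.063  0.318] [34 34 35]
scene 300 190 [ 0.619 -0.066  0.29 ] [33 32 34]
scene 330 182 [0.619 0.006 0.305] [32 32 33]
scene 330 190 [0.629 0.004 0.289] [33 32 33]
scene 237 222 [ 0.45  -0.251  0.023] [142 151 152]
scene 380 236 [0.588 0.167 0.039] [169  47  45]
scene 410 190 [0.487 0.28  0.114] [ 82  88 105]
scene 440 195 [0.515 0.367 0.106] [56 58 59]
scene 195 240 [ 0.485 -0.38   0.004] [120 121 123]
top 314 155 [0.608 0.01  0.311] [26 26 28]
top 314 161 [0.596 0.01  0.301] [123 137 138]
top 344 156 [ 0.61  -0.061  0.301] [17 15 19]
top 344 163 [ 0.587 -0.06   0.326] [31 28 30]
top 402 236 [ 0.445 -0.25   0.025] [142 158 160]
top 210 209 [0.503 0.292 0.114] [103 106 106]
top 390 195 [ 0.569 -0.22   0.003] [127 126 121]
top 292 208 [0.511 0.069 0.101] [229 222 210]
top 345 227 [ 0.468 -0.083  0.024] [33 34 37]
top 297 255 [0.385 0.054 0.041] [33 99 48]
top 260 190 [0.571 0.166 0.044] [104  33  28]
top 201 248 [0.401 0.332 0.03 ] [ 21  61 124]
1115 ((0.4691503942012787, -0.3133814334869385), (0.21646353602409363, 0.20044010877609253), 80.03848266601562)
(394, 190) [ 0.582 -0.229  0.018]
(464, 200) [ 0.558 -0.444 -0.001]
(457, 268) [ 0.355 -0.415 -0.001]
(384, 257) [ 0.384 -0.2    0.   ]
torch top 522 [0.48017125 0.26352499 0.08003998] [0.52588677 0.41502242 0.12466945] [0.50187611 0.33881345 0.10930742]
floor nan nan
0.0014878945842676733
```

View pics/crop1.png

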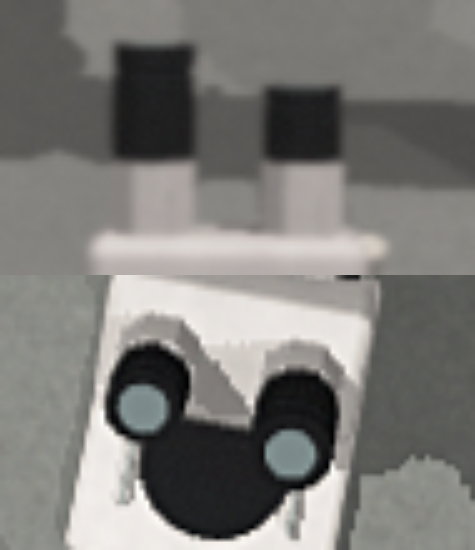

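The crop confirms it: in the scene half the taller black head is on the left (-y tube), the other is shorter on the right. In the top half its lens is at full-image pixel (343,171).

```bash
python3 - <<'E'
from h import *
from scipy.optimize import least_squares
A=[];
for n in("scene","top"):
    w,p,f=cloud(n); m=(p.sum(-1)<150)&(w[...,2]>.25)&(w[...,2]<.34)&(abs(w[...,0]-.61)<.07)&(abs(w[...,1]+.03)<.09)
    A.append(w[m]); print(n,m.sum())
def axes(yaw):
    return (Ro.from_euler("z",yaw)*Ro.from_euler("y",-np.deg2rad(38))).as_matrix()
def local(x,q): return (q-x[1:4])@axes(x[0])
def res(x,A=A,full=False):
    r=[]
    for i,q in enumerate(A):
        l=local(x,q); out=[]
        for s,R,L in((-1,.020,.056),(1,.019,.036)):
            rho=np.hypot(l[:,0],l[:,1]-s*.036); dr=rho-R; dz=np.abs(l[:,2]-L/2)-L/2
            o=np.where((dr>0)&(dz>0),np.hypot(dr,dz),np.maximum(dr,dz)); out.append(o)
        out=np.array(out); r.append(out[np.argmin(abs(out),0),np.arange(len(q))])
    return r if full else np.concatenate(r)
for S in(A,[A[0]],[A[1]]):
  b=min((least_squares(lambda x:res(x,S),[y,.615,-.028,.27],loss="soft_l1",f_scale=.002) for y in np.deg2rad([-20,-10,0,10,20])),key=lambda b:b.cost)
  x=b.x; print("yaw",np.rad2deg(x[0]),"tubes",x[1:],"med res",np.median(abs(res(x,S)))); 
  T=axes(x[0]); print(" long top",x[1:]+T@[0,-.036,.056]," short top",x[1:]+T@[0,.036,.036])
# torch
P=[]
for n in("scene","top"):
    w,p,f=cloud(n); m=(w[...,2]>.085)&(w[...,2]<.135)&(abs(w[...,0]-.505)<.06)&(abs(w[...,1]-.34)<.1); P.append(w[m]); print(n,m.sum())
for S in(np.vstack(P),P[0],P[1]):
  def rt(x):
    u=np.array([-np.sin(x[0]),np.cos(x[0]),0]); d=S-np.array([x[1],x[2],.1]); a=d@u
    r=np.linalg.norm(d-np.outer(a,u),axis=1)-.011
    return np.where(abs(a)<.04,r,0)  # only between clips
  b=min((least_squares(lambda x:rt([x[0],x[1],.34]),[y,.505],loss="soft_l1",f_scale=.002) for y in(-.2,0,.2)),key=lambda b:b.cost)
  x=b.x; u=np.array([-np.sin(x[0]),np.cos(x[0]),0]); d=S-np.array([x[1],.34,.1]); a=d@u; on=np.linalg.norm(d-np.outer(a,u),axis=1)<.014
  print("torch yaw",np.rad2deg(x[0]),"x at y=.34",x[1],"extent",np.percentile(a[on],[.5,2,98,99.5]))
# stand centre from base rect z~.018
w,p,f=cloud("top");m=(w[...,2]>.011)&(w[...,2]<.024)&(abs(w[...,0]-.505)<.09)&(abs(w[...,1]-.34)<.12)&(w[...,0]>.44);import cv2;print(cv2.minAreaRect(w[m][:,:2].astype(np.float32)))
q=w[(w[...,2]>.112)&(w[...,2]<.135)&(abs(w[...,0]-.505)<.06)&(abs(w[...,1]-.34)<.12)];print("clips",q.min(0),q.max(0))
E
```

```text
scene 525
top 411
yaw -10.029117287624908 tubes [ 0.61246818 -0.02949852  0.27257542] med res 0.0010408928257031567
 long top [ 0.57224862 -0.05894429  0.31670403]  short top [0.5969124  0.00981118 0.30094381]
yaw -10.17997571149593 tubes [ 0.61332732 -0.03042963  0.27204896] med res 0.0008866915052891562
 long top [ 0.57303037 -0.0597694   0.31617756]  short top [0.59787509 0.00892089 0.30041734]
yaw -9.797024740176731 tubes [ 0.6119996  -0.02748281  0.2719665 ] med res 0.0007095456245517565
 long top [ 0.57189965 -0.05709126  0.3160951 ]  short top [0.59628471 0.01176355 0.30033489]
scene 468
top 514
torch yaw -7.4725488354559015 x at y=.34 0.5034191858684673 extent [-0.07885757 -0.07695613  0.07077087  0.07398495]
torch yaw -7.549966661405508 x at y=.34 0.5038808455289564 extent [-0.07992151 -0.07833208  0.06964478  0.07054298]
torch yaw -7.693032293380471 x at y=.34 0.5029059985946075 extent [-0.07646862 -0.07482669  0.07267625  0.07427006]
((0.5025089979171753, 0.3395131826400757), (0.16144704818725586, 0.09012986719608307), 82.79814147949219)
clips [0.48017125 0.26701055 0.11203139] [0.52588677 0.41040122 0.12466945]
```

```bash
cat >> h.py <<'E'
YM=np.deg2rad(-10.0); TUBES=np.array([.6125,-.0295,.2725])
RT=(Ro.from_euler("z",YM)*Ro.from_euler("y",-np.deg2rad(38))).as_matrix()
def tub(p): return TUBES+RT@np.array(p)
def plan(p0,q0,p1,R1,n):
    """n equal rows (shift then turn) from pose 0 (quat wxyz) to p1,R1 (matrix)"""
    R0=Ro.from_quat(np.roll(q0,-1)); rel=(R0.inv()*Ro.from_matrix(R1)).as_rotvec(); s=Ro.from_rotvec(rel/n)
    M=sum((Ro.from_rotvec(rel*k/n).as_matrix() for k in range(n)),np.zeros((3,3)))
    d=np.linalg.solve(M,R0.inv().apply(np.array(p1)-p0))
    print(n,"rows dx,dy,dz mm",np.round(d*1000,1),"w deg",np.round(np.rad2deg(rel/n),2))
def frame(y,z):
    z=np.array(z)/np.linalg.norm(z); y=np.array(y)-z*np.dot(y,z); y/=np.linalg.norm(y); return np.stack([np.cross(y,z),y,z],1)
E
python3 - <<'E'
from h import *
import station
print([k for k in dir(station) if k[0]!="_"], getattr(station,"finger_overhang",None))
o=station.get_obs(); p=np.array(o["eef_pos"]); p[2]+=.12
R=frame(RT[:,0],-RT[:,2]); t=tub([0,-.036,.056+.12]); print(t)
plan(p,o["tool_rot"],t,R,20)
E
```

```text
['PlanningError', 'calibration', 'finger_overhang', 'get_obs', 'hand_in', 'read_camera'] 0.025
[ 0.49953842 -0.04613718  0.41118989]
20 rows dx,dy,dz mm [-36.6  -7.3  -1.4] w deg [-1.62 -1.24  3.61]
```

Call:
{"name": "drive_tool", "arguments": {"increments": [{"dz":-0.04,"claw":0.065},{"dz":-0.04},{"dz":-0.04},{"dx":-0.0366,"dy":-0.0073,"dz":-0.0014,"wx":-1.62,"wy":-1.24,"wz":3.61},{"dx":-0.0366,"dy":-0.0073,"dz":-0.0014,"wx":-1.62,"wy":-1.24,"wz":3.61},{"dx":-0.0366,"dy":-0.0073,"dz":-0.0014,"wx":-1.62,"wy":-1.24,"wz":3.61},{"dx":-0.0366,"dy":-0.0073,"dz":-0.0014,"wx":-1.62,"wy":-1.24,"wz":3.61},{"dx":-0.0366,"dy":-0.0073,"dz":-0.0014,"wx":-1.62,"wy":-1.24,"wz":3.61},{"dx":-0.0366,"dy":-0.0073,"dz":-0.0014,"wx":-1.62,"wy":-1.24,"wz":3.61},{"dx":-0.0366,"dy":-0.0073,"dz":-0.0014,"wx":-1.62,"wy":-1.24,"wz":3.61},{"dx":-0.0366,"dy":-0.0073,"dz":-0.0014,"wx":-1.62,"wy":-1.24,"wz":3.61},{"dx":-0.0366,"dy":-0.0073,"dz":-0.0014,"wx":-1.62,"wy":-1.24,"wz":3.61},{"dx":-0.0366,"dy":-0.0073,"dz":-0.0014,"wx":-1.62,"wy":-1.24,"wz":3.61},{"dx":-0.0366,"dy":-0.0073,"dz":-0.0014,"wx":-1.62,"wy":-1.24,"wz":3.61},{"dx":-0.0366,"dy":-0.0073,"dz":-0.0014,"wx":-1.62,"wy":-1.24,"wz":3.61},{"dx":-0.0366,"dy":-0.0073,"dz":-0.0014,"wx":-1.62,"wy":-1.24,"wz":3.61},{"dx":-0.0366,"dy":-0.0073,"dz":-0.0014,"wx":-1.62,"wy":-1.24,"wz":3.61}], "newtons": 60}}

```text
schema error: expected keys claw, dx, dy, dz, wx, wy, wz
```

```bash
python3 - <<'E'
from h import *
import station
o=station.get_obs(); print(np.round(o["q"],2),o["t"],o["eef_pos"])
R=frame(RT[:,0],-RT[:,2]); plan(o["eef_pos"],o["tool_rot"],tub([0,-.036,.056+.12]),R,6)
E
```

```text
[-1.25  0.48  0.02  1.56 -0.01  1.11 -0.08] 0.1 [0.28288729 0.61231307 0.25540581]
6 rows dx,dy,dz mm [-122.4  -28.2  -26. ] w deg [-5.4  -4.14 12.05]
```

```bash
python3 - <<'E'
from h import *
import station
o=station.get_obs(); p=np.array(o["eef_pos"]); p[2]+=.12
plan(p,o["tool_rot"],tub([0,-.036,.056+.12]),frame(RT[:,0],-RT[:,2]),14)
E
```

```text
14 rows dx,dy,dz mm [-52.1 -11.2  -2.1] w deg [-2.31 -1.77  5.16]
```

Call:
{"name": "drive_tool", "arguments": {"increments": [{"claw":0.065,"dx":0,"dy":0,"dz":-0.04,"wx":0,"wy":0,"wz":0},{"claw":0.065,"dx":0,"dy":0,"dz":-0.04,"wx":0,"wy":0,"wz":0},{"claw":0.065,"dx":0,"dy":0,"dz":-0.04,"wx":0,"wy":0,"wz":0},{"claw":0.065,"dx":-0.052,"dy":-0.011,"dz":-0.002,"wx":-2.3,"wy":-1.8,"wz":5.2},{"claw":0.065,"dx":-0.052,"dy":-0.011,"dz":-0.002,"wx":-2.3,"wy":-1.8,"wz":5.2},{"claw":0.065,"dx":-0.052,"dy":-0.011,"dz":-0.002,"wx":-2.3,"wy":-1.8,"wz":5.2},{"claw":0.065,"dx":-0.052,"dy":-0.011,"dz":-0.002,"wx":-2.3,"wy":-1.8,"wz":5.2},{"claw":0.065,"dx":-0.052,"dy":-0.011,"dz":-0.002,"wx":-2.3,"wy":-1.8,"wz":5.2},{"claw":0.065,"dx":-0.052,"dy":-0.011,"dz":-0.002,"wx":-2.3,"wy":-1.8,"wz":5.2},{"claw":0.065,"dx":-0.052,"dy":-0.011,"dz":-0.002,"wx":-2.3,"wy":-1.8,"wz":5.2},{"claw":0.065,"dx":-0.052,"dy":-0.011,"dz":-0.002,"wx":-2.3,"wy":-1.8,"wz":5.2},{"claw":0.065,"dx":-0.052,"dy":-0.011,"dz":-0.002,"wx":-2.3,"wy":-1.8,"wz":5.2},{"claw":0.065,"dx":-0.052,"dy":-0.011,"dz":-0.002,"wx":-2.3,"wy":-1.8,"wz":5.2},{"claw":0.065,"dx":-0.052,"dy":-0.011,"dz":-0.002,"wx":-2.3,"wy":-1.8,"wz":5.2},{"claw":0.065,"dx":-0.052,"dy":-0.011,"dz":-0.002,"wx":-2.3,"wy":-1.8,"wz":5.2},{"claw":0.065,"dx":0,"dy":0,"dz":0,"wx":0,"wy":0,"wz":0}], "newtons": 80}}

```text
t: 2.1
eef_pos: [0.5225, 0.0551, 0.416]
tool_rot: [0.221, 0.675, 0.681, 0.182]
contact_force: [-0.1, 1.5, -0.3]
gripper_width: 0.761
grasp_force: 0.0
```

```bash
python3 - <<'E'
from h import *
import station
o=station.get_obs(); print(np.round(o["q"],2),o["t"],o["eef_pos"],o["gripper_width"])
plan(o["eef_pos"],o["tool_rot"],tub([0,-.036,.056+.12]),frame(RT[:,0],-RT[:,2]),3)
E
```

```text
[-0.85 -0.22  0.41  2.09  0.51  0.8  -0.7 ] 2.1 [0.52254296 0.05506245 0.41600109] 0.7606839009381274
3 rows dx,dy,dz mm [-34.1  -6.2  -0.8] w deg [-1.55 -1.    3.21]
```

Call:
{"name": "drive_tool", "arguments": {"increments": [{"claw":0.065,"dx":-0.034,"dy":-0.006,"dz":-0.001,"wx":-1.5,"wy":-1.0,"wz":3.2},{"claw":0.065,"dx":-0.034,"dy":-0.006,"dz":-0.001,"wx":-1.5,"wy":-1.0,"wz":3.2},{"claw":0.065,"dx":-0.034,"dy":-0.006,"dz":-0.001,"wx":-1.5,"wy":-1.0,"wz":3.2},{"claw":0.065,"dx":0,"dy":0,"dz":0,"wx":0,"wy":0,"wz":0},{"claw":0.065,"dx":0,"dy":0,"dz":0,"wx":0,"wy":0,"wz":0}]}}

```text
t: 2.72
eef_pos: [0.5018, -0.0405, 0.4132]
tool_rot: [0.249, 0.722, 0.611, 0.209]
contact_force: [-0.4, 0.9, 0.2]
gripper_width: 0.761
grasp_force: 0.0
```

```bash
python3 - <<'E'
from h import *
import station,cv2
o=station.get_obs(); print(np.round(o["q"],2),o["t"],o["eef_pos"],o["gripper_width"])
plan(o["eef_pos"],o["tool_rot"],tub([0,-.036,.056+.12]),frame(RT[:,0],-RT[:,2]),1)
p,d=station.read_camera("wrist"); c=station.calibration("wrist"); K=c["intrinsics"]; M=c["mount"]
np.savez("wrist.npz",p=p,d=d,pos=o["eef_pos"],rot=o["tool_rot"])
cv2.imwrite("pics/w1.png",p[:,:,::-1])
R=Ro.from_quat(np.roll(o["tool_rot"],-1)).as_matrix()
v,u=np.indices(d.shape); w=np.stack([(u-K[0,2])/K[0,0]*d,(v-K[1,2])/K[1,1]*d,d],-1)@M[:3,:3].T+M[:3,3]; w=w@R.T+o["eef_pos"]
l=(w-TUBES)@RT
for s,L in((-1,.056),(1,.036)):
    m=(d>0)&(np.hypot(l[...,0],l[...,1]-s*.036)<.03)&(abs(l[...,2]-L)<.004)
    if m.sum(): print(s,m.sum(),np.round([l[m].mean(0),l[m].min(0),l[m].max(0)],4))
E
```

```text
[-0.68 -0.32  0.4   2.19  0.61  0.72 -0.79] 2.725 [ 0.50178793 -0.0405197   0.4132061 ] 0.7608217112638529
1 rows dx,dy,dz mm [-5.9 -2.3  0.8] w deg [-0.07 -0.22  0.44]
-1 2124 [[-0.0013 -0.0335  0.0571]
 [-0.0212 -0.0549  0.052 ]
 [ 0.0182 -0.0143  0.0597]]
1 2020 [[-0.0013  0.0379  0.0373]
 [-0.0195  0.019   0.0349]
 [ 0.0175  0.056   0.0396]]
```

View pics/w1.png

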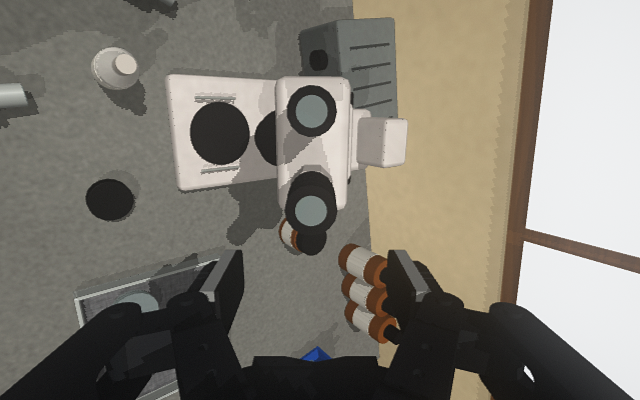

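The wrist view shows both eyepieces end-on: tall lens at (311,210), short at (311,110), dish tray lower left. The tall axis measures within 2 mm of my fit.

```bash
sed -i 's/^def tub/TUBES=TUBES+RT@np.array([-.001,.0012,.001])\ndef tub/' h.py; cat >> h.py <<'E'
def tcp_local():
    import station
    o=station.get_obs(); R=Ro.from_quat(np.roll(o["tool_rot"],-1)).as_matrix()
    print("t",round(o["t"],2),"q",np.round(o["q"],2),"tubes-local mm",np.round((np.array(o["eef_pos"])-TUBES)@RT*1000,1),
      "axis tilt",np.round(R.T@-RT[:,2],3),"twist",round(np.rad2deg(np.arctan2(RT[:,1]@R[:,1],RT[:,0]@R[:,1])),1),
      "F local",np.round(np.array(o["contact_force"])@RT,1),"M local",np.round(np.array(o["torque"])@RT,2),"w",round(o["gripper_width"]*.0854,4),"gf",round(o["grasp_force"],1))
    return o
E
python3 - <<'E'
from h import *
o=tcp_local(); R=frame(RT[:,0],-RT[:,2])
plan(o["eef_pos"],o["tool_rot"],tub([0,-.036,.040]),R,6)
plan(o["eef_pos"],o["tool_rot"],tub([0,-.036,.120]),R,3)
E
```

```text
t 2.77 q [-0.68 -0.32  0.4   2.19  0.61  0.72 -0.79] tubes-local mm [  3.3 -31.  175.8] axis tilt [-0.004  0.001  1.   ] twist 0.5 F local [ 0.7  0.2 -0.7] M local [0.01 0.7  0.01] w 0.065 gf 0.0
6 rows dx,dy,dz mm [-0.9 -0.5 22.6] w deg [-0.01 -0.04  0.08]
3 rows dx,dy,dz mm [-1.7 -1.1 18.6] w deg [-0.02 -0.08  0.16]
```

Call:
{"name": "drive_tool", "arguments": {"increments": [{"claw":0.065,"dx":-0.0017,"dy":-0.0011,"dz":0.0186,"wx":0,"wy":0,"wz":0.2},{"claw":0.065,"dx":-0.0017,"dy":-0.0011,"dz":0.0186,"wx":0,"wy":0,"wz":0.2},{"claw":0.065,"dx":-0.0017,"dy":-0.0011,"dz":0.0186,"wx":0,"wy":0,"wz":0.2},{"claw":0.065,"dx":0,"dy":0,"dz":0,"wx":0,"wy":0,"wz":0}]}}

```text
t: 3.28
eef_pos: [0.532, -0.0509, 0.3658]
tool_rot: [0.247, 0.725, 0.608, 0.209]
contact_force: [0.1, 0.2, 0.6]
gripper_width: 0.759
grasp_force: 0.0
```

```bash
python3 - <<'E'
from h import *
o=tcp_local(); R=frame(RT[:,0],-RT[:,2])
plan(o["eef_pos"],o["tool_rot"],tub([0,-.036,.040]),R,4)
E
```

```text
t 3.27 q [-0.68 -0.21  0.49  2.22  0.61  0.55 -0.78] tubes-local mm [ -1.1 -36.3 119.1] axis tilt [-0.002  0.003  1.   ] twist -0.1 F local [0.4 0.2 0.4] M local [0.   0.67 0.04] w 0.0648 gf 0.0
4 rows dx,dy,dz mm [ 0.   0.3 19.8] w deg [-0.05 -0.03 -0.02]
```

Call:
{"name": "drive_tool", "arguments": {"increments": [{"claw":0.065,"dx":0,"dy":0.0003,"dz":0.02,"wx":0,"wy":0,"wz":0},{"claw":0.065,"dx":0,"dy":0.0003,"dz":0.02,"wx":0,"wy":0,"wz":0},{"claw":0.065,"dx":0,"dy":0.0003,"dz":0.02,"wx":0,"wy":0,"wz":0},{"claw":0.065,"dx":0,"dy":0.0003,"dz":0.02,"wx":0,"wy":0,"wz":0},{"claw":0.065,"dx":0,"dy":0,"dz":0,"wx":0,"wy":0,"wz":0}]}}

```text
t: 3.9
eef_pos: [0.5815, -0.0595, 0.3041]
tool_rot: [0.247, 0.725, 0.607, 0.21]
contact_force: [0.1, 0.1, 0.7]
gripper_width: 0.76
grasp_force: 0.0
```

```bash
python3 - <<'E'
from h import *
o=tcp_local(); R=frame(RT[:,0],-RT[:,2])
plan(o["eef_pos"],o["tool_rot"],tub([0,-.036,.040]),R,1)
E
```

```text
t 3.9 q [-0.69  0.01  0.62  2.22  0.49  0.31 -0.67] tubes-local mm [  0.5 -36.1  39.5] axis tilt [-0.002  0.003  1.   ] twist -0.1 F local [0.4 0.1 0.5] M local [-0.04  0.66  0.01] w 0.0649 gf 0.0
1 rows dx,dy,dz mm [ 0.1 -0.5 -0.5] w deg [-0.15 -0.13 -0.13]
```

Close the gripper.

Call:
{"name": "drive_tool", "arguments": {"increments": [{"claw":0.03,"dx":0,"dy":-0.0005,"dz":0,"wx":0,"wy":0,"wz":0},{"claw":0.03,"dx":0,"dy":0,"dz":0,"wx":0,"wy":0,"wz":0},{"claw":0.03,"dx":0,"dy":0,"dz":0,"wx":0,"wy":0,"wz":0},{"claw":0.03,"dx":0,"dy":0,"dz":0,"wx":0,"wy":0,"wz":0},{"claw":0.03,"dx":0,"dy":0,"dz":0,"wx":0,"wy":0,"wz":0}], "newtons": 100}}

```text
t: 4.53
eef_pos: [0.5803, -0.0598, 0.3051]
tool_rot: [0.247, 0.725, 0.607, 0.211]
contact_force: [-8.4, 0.9, 6.6]
gripper_width: 0.447
grasp_force: 98.8
```

```bash
python3 -c "
from h import *
tcp_local()"
```

```text
t 4.53 q [-0.69  0.    0.62  2.22  0.5   0.31 -0.68] tubes-local mm [  0.2 -36.6  41. ] axis tilt [-0.004  0.001  1.   ] twist -0.3 F local [-2.6 -0.6 10.4] M local [0.07 1.14 0.08] w 0.0381 gf 98.8
```

Call:
{"name": "drive_tool", "arguments": {"increments": [{"claw":0.03,"dx":0,"dy":0,"dz":0,"wx":0,"wy":0,"wz":7},{"claw":0.03,"dx":0,"dy":0,"dz":-0.001,"wx":0,"wy":0,"wz":7},{"claw":0.03,"dx":0,"dy":0,"dz":-0.0015,"wx":0,"wy":0,"wz":7},{"claw":0.03,"dx":0,"dy":0,"dz":-0.0015,"wx":0,"wy":0,"wz":7}], "newtons": 110}}

```text
t: 5.03
eef_pos: [0.5787, -0.058, 0.3075]
tool_rot: [0.188, 0.851, 0.413, 0.265]
contact_force: [9.0, 1.1, -11.0]
gripper_width: 0.445
grasp_force: 114.1
```

```bash
python3 -c "
from h import *
tcp_local()"
```

```text
t 5.03 q [-0.69 -0.01  0.62  2.22  0.51  0.32 -1.18] tubes-local mm [  0.2 -35.2  44.1] axis tilt [-0.005  0.003  1.   ] twist -28.3 F local [  0.1   2.6 -14. ] M local [0.69 0.49 0.13] w 0.038 gf 114.1
```

Call:
{"name": "drive_tool", "arguments": {"increments": [{"claw":0.03,"dx":0,"dy":0,"dz":0,"wx":0,"wy":0,"wz":-8},{"claw":0.03,"dx":0,"dy":0,"dz":-0.0008,"wx":0,"wy":0,"wz":-8},{"claw":0.03,"dx":0,"dy":0,"dz":-0.0008,"wx":0,"wy":0,"wz":-8},{"claw":0.03,"dx":0,"dy":0,"dz":-0.0008,"wx":0,"wy":0,"wz":-8},{"claw":0.03,"dx":0,"dy":0,"dz":-0.0008,"wx":0,"wy":0,"wz":-8},{"claw":0.03,"dx":0,"dy":0,"dz":-0.0008,"wx":0,"wy":0,"wz":-8},{"claw":0.03,"dx":0,"dy":0,"dz":-0.0008,"wx":0,"wy":0,"wz":-8}]}}

```text
t: 5.9
eef_pos: [0.5739, -0.0594, 0.3097]
tool_rot: [0.29, 0.556, 0.766, 0.143]
contact_force: [8.6, -0.5, -13.5]
gripper_width: 0.443
grasp_force: 114.3
```

```bash
python3 - <<'E'
from h import *
import cv2,station
tcp_local()
p,d=station.read_camera("scene"); np.savez("scene2.npz",p=p,d=d,**station.calibration("scene"))
w,p,f=cloud("scene2")
m=(abs(w[...,0]-.61)<.08)&(abs(w[...,1]+.03)<.09)&(w[...,2]>.2)
l=(w[m]-TUBES)@RT; c=p[m].sum(-1); 
for i in range(-30,20,3):
    k=(abs(l[:,1]+.036)<.008)&(abs(l[:,2]*1000-i)<1.5)&(l[:,0]>0)&(l[:,0]<.03)
    if k.sum(): print(i,k.sum(),round(c[k].mean()),round(l[k,0].mean()*1000,1))
cv2.imwrite("pics/s2.png",cv2.resize(p[155:225,260:370].astype(np.uint8),None,fx=7,fy=7)[:,:,::-1])
E
```

```text
t 5.9 q [-0.72 -0.02  0.64  2.22  0.53  0.34 -0.21] tubes-local mm [ -1.9 -37.3  48.5] axis tilt [-0.004  0.003  1.   ] twist 28.0 F local [ -1.6   1.  -15.9] M local [ 0.12  0.91 -0.18] w 0.0379 gf 114.3
-30 11 502 20.3
-27 10 495 22.2
-24 7 495 21.8
-21 7 496 21.9
-18 13 499 21.4
-15 8 500 21.0
-12 7 501 20.8
-9 7 501 22.0
-6 13 505 20.6
-3 7 491 21.1
0 11 414 13.7
3 8 334 10.4
6 7 235 18.3
9 7 134 17.8
12 6 90 18.3
15 7 84 17.4
18 14 83 18.3
```

View pics/s2.png

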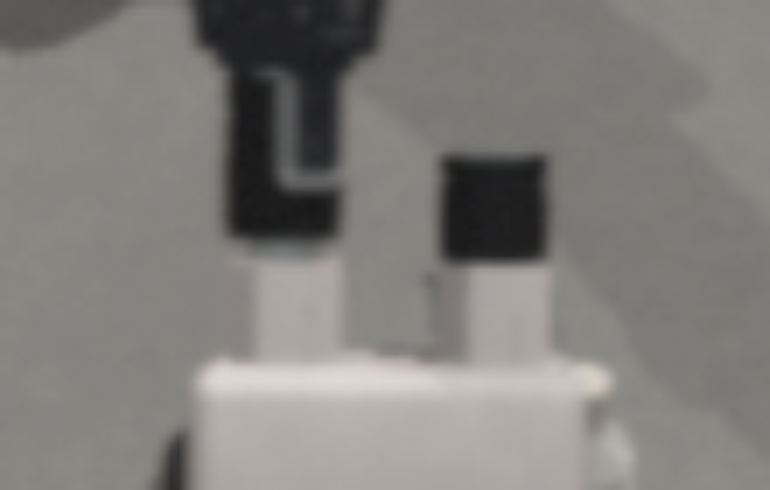

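The crop shows the tall head (285,150) lifted clear of its rim (gap at y≈248), with the short one untouched. It is working without slip; continue.

Call:
{"name": "drive_tool", "arguments": {"increments": [{"claw":0.03,"dx":0,"dy":0,"dz":0,"wx":0,"wy":0,"wz":8},{"claw":0.03,"dx":0,"dy":0,"dz":-0.0008,"wx":0,"wy":0,"wz":8},{"claw":0.03,"dx":0,"dy":0,"dz":-0.0008,"wx":0,"wy":0,"wz":8},{"claw":0.03,"dx":0,"dy":0,"dz":-0.0008,"wx":0,"wy":0,"wz":8},{"claw":0.03,"dx":0,"dy":0,"dz":-0.0008,"wx":0,"wy":0,"wz":8},{"claw":0.03,"dx":0,"dy":0,"dz":-0.0008,"wx":0,"wy":0,"wz":8},{"claw":0.03,"dx":0,"dy":0,"dz":-0.0008,"wx":0,"wy":0,"wz":8},{"claw":0.03,"dx":0,"dy":0,"dz":0,"wx":0,"wy":0,"wz":-8},{"claw":0.03,"dx":0,"dy":0,"dz":-0.0008,"wx":0,"wy":0,"wz":-8},{"claw":0.03,"dx":0,"dy":0,"dz":-0.0008,"wx":0,"wy":0,"wz":-8},{"claw":0.03,"dx":0,"dy":0,"dz":-0.0008,"wx":0,"wy":0,"wz":-8},{"claw":0.03,"dx":0,"dy":0,"dz":-0.0008,"wx":0,"wy":0,"wz":-8},{"claw":0.03,"dx":0,"dy":0,"dz":-0.0008,"wx":0,"wy":0,"wz":-8},{"claw":0.03,"dx":0,"dy":0,"dz":-0.0008,"wx":0,"wy":0,"wz":-8}]}}

```text
t: 7.7
eef_pos: [0.568, -0.0593, 0.3171]
tool_rot: [0.29, 0.556, 0.766, 0.142]
contact_force: [13.0, -0.3, -16.4]
gripper_width: 0.44
grasp_force: 115.1
```

```bash
python3 -c "
from h import *
tcp_local()"
```

```text
t 7.7 q [-0.74 -0.05  0.64  2.23  0.56  0.37 -0.24] tubes-local mm [ -2.  -38.3  57.9] axis tilt [-0.003  0.004  1.   ] twist 28.0 F local [  0.    1.9 -20.8] M local [ 0.37  0.76 -0.35] w 0.0376 gf 115.1
```

Call:
{"name": "drive_tool", "arguments": {"increments": [{"claw":0.03,"dx":0,"dy":0,"dz":0,"wx":0,"wy":0,"wz":8},{"claw":0.03,"dx":0,"dy":0,"dz":-0.0007,"wx":0,"wy":0,"wz":8},{"claw":0.03,"dx":0,"dy":0,"dz":-0.0007,"wx":0,"wy":0,"wz":8},{"claw":0.03,"dx":0,"dy":0,"dz":-0.0007,"wx":0,"wy":0,"wz":8},{"claw":0.03,"dx":0,"dy":0,"dz":-0.0007,"wx":0,"wy":0,"wz":8},{"claw":0.03,"dx":0,"dy":0,"dz":-0.0007,"wx":0,"wy":0,"wz":8},{"claw":0.03,"dx":0,"dy":0,"dz":-0.0007,"wx":0,"wy":0,"wz":8},{"claw":0.03,"dx":0,"dy":0,"dz":0,"wx":0,"wy":0,"wz":-8},{"claw":0.03,"dx":0,"dy":0,"dz":-0.0007,"wx":0,"wy":0,"wz":-8},{"claw":0.03,"dx":0,"dy":0,"dz":-0.0007,"wx":0,"wy":0,"wz":-8},{"claw":0.03,"dx":0,"dy":0,"dz":-0.0007,"wx":0,"wy":0,"wz":-8},{"claw":0.03,"dx":0,"dy":0,"dz":-0.0007,"wx":0,"wy":0,"wz":-5}]}}

```text
t: 9.2
eef_pos: [0.565, -0.0574, 0.325]
tool_rot: [0.264, 0.674, 0.663, 0.19]
contact_force: [0.5, 0.1, -1.6]
gripper_width: 0.449
grasp_force: 117.9
```

```bash
python3 -c "
from h import *
tcp_local()"
```

```text
t 9.2 q [-0.72 -0.07  0.61  2.22  0.57  0.39 -0.58] tubes-local mm [  0.3 -37.   66.1] axis tilt [-0.004  0.     1.   ] twist 8.9 F local [-0.7  0.2 -1.6] M local [0.   0.87 0.07] w 0.0384 gf 117.9
```

Force dropped to the eyepiece's weight, so it is free. Pull it out along the axis.

Call:
{"name": "drive_tool", "arguments": {"increments": [{"claw":0.03,"dx":0,"dy":0,"dz":-0.008,"wx":0,"wy":0,"wz":0},{"claw":0.03,"dx":0,"dy":0,"dz":-0.012,"wx":0,"wy":0,"wz":0},{"claw":0.03,"dx":0,"dy":0,"dz":-0.02,"wx":0,"wy":0,"wz":0},{"claw":0.03,"dx":0,"dy":0,"dz":-0.02,"wx":0,"wy":0,"wz":0},{"claw":0.03,"dx":0,"dy":0,"dz":-0.02,"wx":0,"wy":0,"wz":0},{"claw":0.03,"dx":0,"dy":0,"dz":0,"wx":0,"wy":0,"wz":0}]}}

```text
t: 9.95
eef_pos: [0.5167, -0.0493, 0.3892]
tool_rot: [0.264, 0.676, 0.661, 0.192]
contact_force: [0.6, -0.1, -1.7]
gripper_width: 0.445
grasp_force: 117.9
```

```bash
python3 - <<'E'
from h import *
import cv2
o=tcp_local()
w,p,f=cloud("top")
m=(abs(w[...,0]-.47)<.14)&(abs(w[...,1]+.31)<.14)
# tray outline by fit: wall tops are bright; floor darker. dish: greenish-blue z .018-.03
q=w[m]; c=p[m]
hi=q[(q[:,2]>.018)&(q[:,2]<.03)]; print("hi",len(hi),cv2.minAreaRect(hi[:,:2].astype(np.float32)))
tr=np.array([.469,-.313]); a=np.deg2rad(-10); E=np.array([[np.cos(a),np.sin(a)],[-np.sin(a),np.cos(a)]])
l=(q[:,:2]-tr)@E.T
D=np.isfinite(l[:,0])&(q[:,2]>.012)&(q[:,2]<.035)&(l[:,1]>.005)&(l[:,1]<.095)&(abs(l[:,0])<.085)
print("dish local",l[D].min(0),l[D].max(0),np.median(q[D][:,2]))
W=(q[:,2]>.012)&(q[:,2]<.03)&(abs(l[:,0])<.08)&(abs(l[:,1]+.005)<.02); print("divider y",l[W][:,1].mean(), W.sum())
R=frame([np.cos(np.deg2rad(-27)),np.sin(np.deg2rad(-27)),0],[0,0,-1])
t=np.array([.527,-.272,.20]); plan(o["eef_pos"],o["tool_rot"],t,R,8)
E
```

```text
t 9.95 q [-0.71 -0.28  0.47  2.21  0.63  0.64 -0.65] tubes-local mm [  1.2 -37.4 146.9] axis tilt [-0.005 -0.002  1.   ] twist 8.6 F local [-0.6  0.  -1.7] M local [ 0.04  0.87 -0.01] w 0.038 gf 117.9
hi 929 ((0.46923089027404785, -0.31343874335289), (0.21611349284648895, 0.20056208968162537), 80.17332458496094)
dish local [-0.06598074  0.01235775] [0.07899442 0.0895059 ] 0.021322052585375284
divider y -0.004307016027589148 128
8 rows dx,dy,dz mm [-27.   -1.9  25.9] w deg [ 4.78 -0.39  3.09]
```

Call:
{"name": "drive_tool", "arguments": {"increments": [{"claw":0.03,"dx":-0.04,"dy":0,"dz":0,"wx":0,"wy":0,"wz":0},{"claw":0.03,"dx":-0.04,"dy":0,"dz":0,"wx":0,"wy":0,"wz":0},{"claw":0.03,"dx":-0.02,"dy":0,"dz":0,"wx":0,"wy":0,"wz":0},{"claw":0.03,"dx":0,"dy":0,"dz":0,"wx":0,"wy":0,"wz":0}]}}

```text
t: 10.45
eef_pos: [0.5114, -0.1506, 0.3962]
tool_rot: [0.263, 0.677, 0.66, 0.19]
contact_force: [-0.8, 0.2, -1.8]
gripper_width: 0.446
grasp_force: 117.9
```

```bash
python3 - <<'E'
from h import *
o=tcp_local()
R=frame([np.cos(np.deg2rad(-27)),np.sin(np.deg2rad(-27)),0],[0,0,-1])
t=np.array([.527,-.272,.18]); plan(o["eef_pos"],o["tool_rot"],t,R,7)
E
```

```text
t 10.45 q [-0.67 -0.32  0.67  2.18  0.5   0.6  -0.31] tubes-local mm [  15.3 -138.   144.8] axis tilt [-0.001  0.001  1.   ] twist 8.5 F local [-1.8  0.1 -0.9] M local [0.07 0.83 0.02] w 0.0381 gf 117.9
7 rows dx,dy,dz mm [-16.4  -6.1  32. ] w deg [ 5.44 -0.41  3.51]
```

Call:
{"name": "drive_tool", "arguments": {"increments": [{"claw":0.03,"dx":-0.0164,"dy":-0.0061,"dz":0.032,"wx":5.4,"wy":-0.4,"wz":3.5},{"claw":0.03,"dx":-0.0164,"dy":-0.0061,"dz":0.032,"wx":5.4,"wy":-0.4,"wz":3.5},{"claw":0.03,"dx":-0.0164,"dy":-0.0061,"dz":0.032,"wx":5.4,"wy":-0.4,"wz":3.5},{"claw":0.03,"dx":-0.0164,"dy":-0.0061,"dz":0.032,"wx":5.4,"wy":-0.4,"wz":3.5},{"claw":0.03,"dx":-0.0164,"dy":-0.0061,"dz":0.032,"wx":5.4,"wy":-0.4,"wz":3.5},{"claw":0.03,"dx":-0.0164,"dy":-0.0061,"dz":0.032,"wx":5.4,"wy":-0.4,"wz":3.5},{"claw":0.03,"dx":-0.0164,"dy":-0.0061,"dz":0.032,"wx":5.4,"wy":-0.4,"wz":3.5},{"claw":0.03,"dx":0,"dy":0,"dz":0,"wx":0,"wy":0,"wz":0},{"claw":0.03,"dx":0,"dy":0,"dz":0,"wx":0,"wy":0,"wz":0}]}}

```text
t: 11.58
eef_pos: [0.5262, -0.2619, 0.1947]
tool_rot: [0.017, 0.843, 0.538, 0.008]
contact_force: [0.3, 0.7, -0.6]
gripper_width: 0.442
grasp_force: 117.3
```

```bash
python3 - <<'E'
from h import *
import station,cv2
o=tcp_local(); print(o["eef_pos"],o["contact_force"])
R=frame([np.cos(np.deg2rad(-27)),np.sin(np.deg2rad(-27)),0],[0,0,-1])
plan(o["eef_pos"],o["tool_rot"],np.array([.527,-.272,.10]),R,4)
p,d=station.read_camera("scene"); np.savez("scene3.npz",p=p,d=d,**station.calibration("scene"))
cv2.imwrite("pics/s3.png",cv2.resize(p[120:280,150:370],None,fx=3.5,fy=3.5)[:,:,::-1])
w,p,f=cloud("scene3"); m=(np.hypot(w[...,0]-.527,w[...,1]+.272)<.04)&(w[...,2]>.04); print("lowest",np.percentile(w[m][:,2],[0,1,5]))
E
```

```text
t 11.57 q [-0.36  0.57  0.99  1.9  -0.59  0.95  0.47] tubes-local mm [ -82.1 -245.   -34.8] axis tilt [0.161 0.565 0.809] twist -18.1 F local [-0.2  0.8 -0.6] M local [ 0.02  0.03 -0.03] w 0.0377 gf 117.3
[ 0.52617484 -0.26188537  0.19469996] [ 0.31675194  0.73456735 -0.63114228]
4 rows dx,dy,dz mm [-2.1  0.7 23.7] w deg [0.53 0.05 0.53]
lowest [0.12202934 0.13722892 0.18337477]
```

View pics/s3.png

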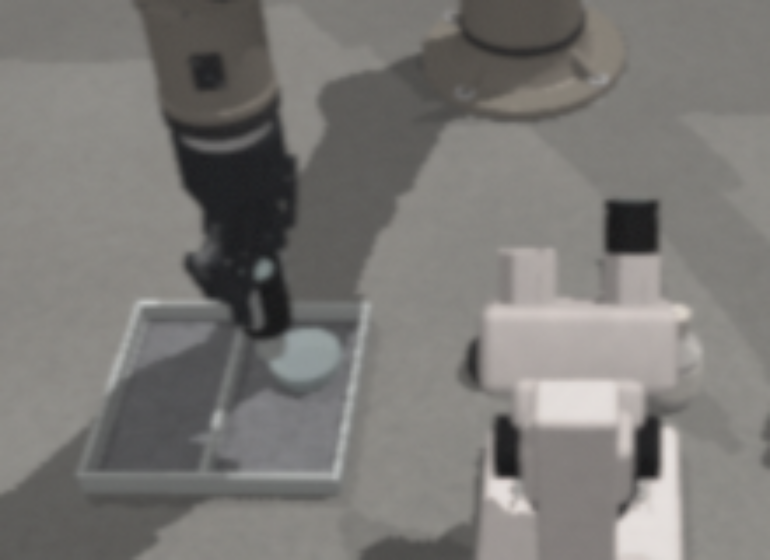

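The scene crop shows the eyepiece hanging upright over the dish bay, barrel end at (275,345) and dish at (305,358). The tall one's tube (525,275) is now empty, and the short one (632,225) is still in place.

Call:
{"name": "drive_tool", "arguments": {"increments": [{"claw":0.03,"dx":-0.0021,"dy":0.0007,"dz":0.0237,"wx":0.5,"wy":0,"wz":0.5},{"claw":0.03,"dx":-0.0021,"dy":0.0007,"dz":0.0237,"wx":0.5,"wy":0,"wz":0.5},{"claw":0.03,"dx":-0.0021,"dy":0.0007,"dz":0.0237,"wx":0.5,"wy":0,"wz":0.5},{"claw":0.03,"dx":-0.0021,"dy":0.0007,"dz":0.0237,"wx":0.5,"wy":0,"wz":0.5},{"claw":0.03,"dx":0,"dy":0,"dz":0.008,"wx":0,"wy":0,"wz":0},{"claw":0.03,"dx":0,"dy":0,"dz":0,"wx":0,"wy":0,"wz":0}]}}

```text
t: 12.38
eef_pos: [0.5261, -0.2727, 0.0913]
tool_rot: [0.001, 0.852, 0.523, -0.001]
contact_force: [-0.2, -0.0, -1.1]
gripper_width: 0.443
grasp_force: 117.3
```

```bash
python3 - <<'E'
from h import *
import station,cv2
o=tcp_local(); print(o["eef_pos"],o["contact_force"])
R=Ro.from_quat(np.roll(o["tool_rot"],-1)).as_matrix(); print("tool z",R[:,2])
p,d=station.read_camera("scene"); np.savez("scene4.npz",p=p,d=d,**station.calibration("scene"))
w,p,f=cloud("scene4"); m=(np.hypot(w[...,0]-.527,w[...,1]+.272)<.05)&(w[...,2]>.01)&(w[...,2]<.12); q=w[m]
for z in range(10,110,8):
    k=abs(q[:,2]*1000-z)<4
    if k.sum(): print(z,k.sum(),np.round(q[k].min(0),3),np.round(q[k].max(0),3),p[m][k].sum(-1).mean().round())
E
```

```text
t 12.38 q [-0.23  0.72  0.85  1.93 -0.73  0.84  0.55] tubes-local mm [-144.4 -255.8 -117.4] axis tilt [0.182 0.589 0.788] twist -21.2 F local [-0.9 -0.  -0.8] M local [0.01 0.06 0.04] w 0.0379 gf 117.3
[ 0.5260977  -0.27274838  0.09125663] [-0.20476391 -0.0054962  -1.14718626]
tool z [-0.00120739 -0.00329037 -0.99999386]
10 5 [ 0.511 -0.311  0.01 ] [ 0.577 -0.253  0.013] 276.0
18 8 [ 0.526 -0.292  0.02 ] [ 0.575 -0.263  0.022] 423.0
26 26 [ 0.524 -0.297  0.022] [ 0.577 -0.222  0.029] 368.0
34 14 [ 0.53  -0.285  0.03 ] [ 0.54  -0.264  0.038] 295.0
42 3 [ 0.539 -0.281  0.04 ] [ 0.54  -0.275  0.041] 293.0
50 12 [ 0.532 -0.29   0.049] [ 0.547 -0.256  0.054] 165.0
58 22 [ 0.524 -0.289  0.055] [ 0.548 -0.255  0.061] 114.0
66 18 [ 0.525 -0.281  0.062] [ 0.552 -0.254  0.07 ] 105.0
74 24 [ 0.509 -0.283  0.07 ] [ 0.556 -0.255  0.078] 152.0
82 37 [ 0.502 -0.295  0.078] [ 0.559 -0.254  0.086] 154.0
90 31 [ 0.512 -0.295  0.086] [ 0.561 -0.255  0.094] 136.0
98 30 [ 0.509 -0.288  0.094] [ 0.558 -0.254  0.102] 145.0
106 78 [ 0.504 -0.292  0.102] [ 0.559 -0.253  0.11 ] 195.0
```

Call:
{"name": "drive_tool", "arguments": {"increments": [{"claw":0.03,"dx":0,"dy":0,"dz":0.008,"wx":0,"wy":0,"wz":0},{"claw":0.03,"dx":0,"dy":0,"dz":0.006,"wx":0,"wy":0,"wz":0},{"claw":0.03,"dx":0,"dy":0,"dz":0.001,"wx":0,"wy":0,"wz":0},{"claw":0.03,"dx":0,"dy":0,"dz":0,"wx":0,"wy":0,"wz":0}]}}

```text
t: 12.92
eef_pos: [0.5265, -0.2726, 0.077]
tool_rot: [0.001, 0.852, 0.523, -0.001]
contact_force: [-0.5, -0.1, -2.6]
gripper_width: 0.443
grasp_force: 117.4
```

Call:
{"name": "drive_tool", "arguments": {"increments": [{"claw":0.03,"dx":0,"dy":0,"dz":0.001,"wx":0,"wy":0,"wz":0},{"claw":0.03,"dx":0,"dy":0,"dz":0.001,"wx":0,"wy":0,"wz":0},{"claw":0.03,"dx":0,"dy":0,"dz":0,"wx":0,"wy":0,"wz":0}]}}

```text
t: 13.3
eef_pos: [0.5266, -0.2729, 0.0761]
tool_rot: [0.001, 0.852, 0.523, -0.0]
contact_force: [-1.8, 1.0, 8.9]
gripper_width: 0.443
grasp_force: 118.3
```

Call:
{"name": "drive_tool", "arguments": {"increments": [{"claw":0.03,"dx":0,"dy":0,"dz":0,"wx":0,"wy":0,"wz":0},{"claw":0.04,"dx":0,"dy":0,"dz":0,"wx":0,"wy":0,"wz":0},{"claw":0.044,"dx":0,"dy":0,"dz":0,"wx":0,"wy":0,"wz":0},{"claw":0.05,"dx":0,"dy":0,"dz":0,"wx":0,"wy":0,"wz":0},{"claw":0.06,"dx":0,"dy":0,"dz":0,"wx":0,"wy":0,"wz":0},{"claw":0.07,"dx":0,"dy":0,"dz":0,"wx":0,"wy":0,"wz":0},{"claw":0.07,"dx":0,"dy":0,"dz":-0.01,"wx":0,"wy":0,"wz":0},{"claw":0.07,"dx":0,"dy":0,"dz":-0.02,"wx":0,"wy":0,"wz":0},{"claw":0.07,"dx":0,"dy":0,"dz":-0.04,"wx":0,"wy":0,"wz":0},{"claw":0.07,"dx":0,"dy":0,"dz":-0.05,"wx":0,"wy":0,"wz":0},{"claw":0.07,"dx":0,"dy":0,"dz":-0.05,"wx":0,"wy":0,"wz":0}], "newtons": 20}}

```text
t: 14.68
eef_pos: [0.5262, -0.2724, 0.2478]
tool_rot: [0.002, 0.853, 0.523, -0.001]
contact_force: [0.3, -0.4, -0.1]
gripper_width: 0.821
grasp_force: 0.0
```

```bash
python3 - <<'E'
from h import *
import station,cv2
o=station.get_obs(); print(o["t"],np.round(o["q"],2),o["eef_pos"],o["contact_force"])
for n in("scene","top"):
    p,d=station.read_camera(n); np.savez(n+"5.npz",p=p,d=d,**station.calibration(n))
    w,p,f=cloud(n+"5"); m=(np.hypot(w[...,0]-.527,w[...,1]+.272)<.03)&(w[...,2]>.08)&(w[...,2]<.1); q=w[m]; print(n,m.sum(),np.round([q.mean(0),q.min(0),q.max(0)],3) if m.sum() else"")
    if n=="scene": cv2.imwrite("pics/s5.png",cv2.resize(p[120:280,150:370].astype(np.uint8),None,fx=3.5,fy=3.5)[:,:,::-1])
# next: move toward torch pre-grasp, tool down; torch centre (.5035,.338), yaw -7.5; tool y across the torch
for a in (-7.5,):
  y=[np.cos(np.deg2rad(a)),np.sin(np.deg2rad(a)),0]
  plan(o["eef_pos"],o["tool_rot"],[.5035,.338,.30],frame(y,[0,0,-1]),14)
# way by an arc: first to az 0
plan(o["eef_pos"],o["tool_rot"],[.44,.04,.42],frame([1,0,0],[0,0,-1]),8)
E
```

```text
14.675 [-0.37  0.54  1.05  1.82 -0.53  1.09  0.4 ] [ 0.52618236 -0.27235229  0.24782534] [ 0.32286058 -0.42530579 -0.08458775]
scene 155 [[ 0.531 -0.274  0.09 ]
 [ 0.507 -0.295  0.08 ]
 [ 0.549 -0.255  0.096]]
top 0 
14 rows dx,dy,dz mm [ 41.2 -15.   -3.8] w deg [ 0.01  0.01 -1.39]
8 rows dx,dy,dz mm [ 35.1 -20.8 -21.6] w deg [ 0.01  0.02 -3.37]
```

View pics/s5.png

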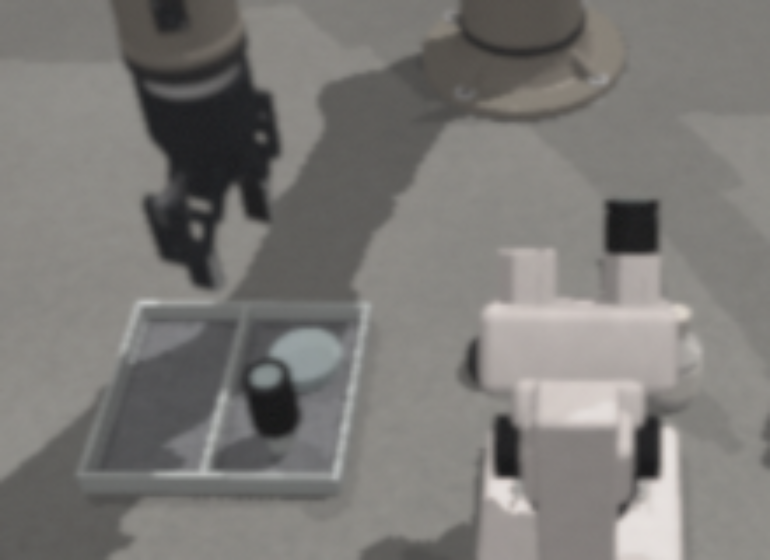

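The crop shows the tall eyepiece standing upright in the dish bay at (270,395), clear of the dish at (305,358) and the walls. Now the torch.

Call:
{"name": "drive_tool", "arguments": {"increments": [{"claw":0.05,"dx":0.035,"dy":-0.021,"dz":-0.0215,"wx":0,"wy":0,"wz":-3.4},{"claw":0.05,"dx":0.035,"dy":-0.021,"dz":-0.0215,"wx":0,"wy":0,"wz":-3.4},{"claw":0.05,"dx":0.035,"dy":-0.021,"dz":-0.0215,"wx":0,"wy":0,"wz":-3.4},{"claw":0.05,"dx":0.035,"dy":-0.021,"dz":-0.0215,"wx":0,"wy":0,"wz":-3.4},{"claw":0.05,"dx":0.035,"dy":-0.021,"dz":-0.0215,"wx":0,"wy":0,"wz":-3.4},{"claw":0.05,"dx":0.035,"dy":-0.021,"dz":-0.0215,"wx":0,"wy":0,"wz":-3.4},{"claw":0.05,"dx":0.035,"dy":-0.021,"dz":-0.0215,"wx":0,"wy":0,"wz":-3.4},{"claw":0.05,"dx":0.035,"dy":-0.021,"dz":-0.0215,"wx":0,"wy":0,"wz":-3.4}]}}

```text
t: 15.78
eef_pos: [0.4433, 0.0243, 0.4086]
tool_rot: [-0.006, 0.713, 0.701, 0.0]
contact_force: [0.9, 0.8, 0.6]
gripper_width: 0.586
grasp_force: 0.0
```

```bash
python3 - <<'E'
from h import *
import station
o=station.get_obs(); print(o["t"],np.round(o["q"],2),o["eef_pos"])
y=[np.cos(np.deg2rad(-7.5)),np.sin(np.deg2rad(-7.5)),0]
plan(o["eef_pos"],o["tool_rot"],[.5035,.338,.26],frame(y,[0,0,-1]),8)
E
```

```text
15.775 [-1.41 -0.24  1.06  1.9   0.2   1.37 -0.42] [0.44331539 0.02432737 0.40863771]
8 rows dx,dy,dz mm [39.6  5.  18.8] w deg [-0.06 -0.06  0.81]
```

Call:
{"name": "drive_tool", "arguments": {"increments": [{"claw":0.05,"dx":0.04,"dy":0.005,"dz":0.019,"wx":0,"wy":0,"wz":0.8},{"claw":0.05,"dx":0.04,"dy":0.005,"dz":0.019,"wx":0,"wy":0,"wz":0.8},{"claw":0.05,"dx":0.04,"dy":0.005,"dz":0.019,"wx":0,"wy":0,"wz":0.8},{"claw":0.05,"dx":0.04,"dy":0.005,"dz":0.019,"wx":0,"wy":0,"wz":0.8},{"claw":0.05,"dx":0.04,"dy":0.005,"dz":0.019,"wx":0,"wy":0,"wz":0.8},{"claw":0.05,"dx":0.04,"dy":0.005,"dz":0.019,"wx":0,"wy":0,"wz":0.8},{"claw":0.05,"dx":0.04,"dy":0.005,"dz":0.019,"wx":0,"wy":0,"wz":0.8},{"claw":0.05,"dx":0.04,"dy":0.005,"dz":0.019,"wx":0,"wy":0,"wz":0.8},{"claw":0.05,"dx":0,"dy":0,"dz":0,"wx":0,"wy":0,"wz":0}]}}

```text
t: 16.9
eef_pos: [0.505, 0.3421, 0.2529]
tool_rot: [-0.002, 0.752, 0.659, -0.005]
contact_force: [-0.9, -0.9, -0.5]
gripper_width: 0.584
grasp_force: 0.0
```

```bash
cat >> h.py <<'E'
def wrist_cloud():
    import station
    o=station.get_obs(); p,d=station.read_camera("wrist"); c=station.calibration("wrist"); K=c["intrinsics"]; M=c["mount"]
    R=Ro.from_quat(np.roll(o["tool_rot"],-1)).as_matrix(); v,u=np.indices(d.shape)
    w=(np.stack([(u-K[0,2])/K[0,0]*d,(v-K[1,2])/K[1,1]*d,d],-1)@M[:3,:3].T+M[:3,3])@R.T+o["eef_pos"]; w[d<=0]=np.nan
    return o,w,p,R
E
python3 - <<'E'
from h import *
from scipy.optimize import least_squares
import cv2
o,w,p,R=wrist_cloud(); print(o["t"],np.round(o["q"],2),o["eef_pos"])
cv2.imwrite("pics/w6.png",p[:,:,::-1])
x0=np.array([-.131,.5035])
m=(abs(w[...,2]-.1)<.03)&(abs(w[...,0]-.5035)<.05)&(abs(w[...,1]-.338)<.1); S=w[m]; print(m.sum())
def rt(x):
    u=np.array([-np.sin(x[0]),np.cos(x[0]),0]); d=S-np.array([x[1],.338,x[2]]); a=d@u
    return np.where(abs(a)<.04,np.linalg.norm(d-np.outer(a,u),axis=1)-.011,0)
b=least_squares(rt,[-.131,.5035,.1],loss="soft_l1",f_scale=.002); x=b.x
u=np.array([-np.sin(x[0]),np.cos(x[0]),0]); d=S-np.array([x[1],.338,x[2]]); a=d@u; on=np.linalg.norm(d-np.outer(a,u),axis=1)<.0135
print("yaw",np.rad2deg(x[0]),x[1:],np.percentile(a[on],[0,1,99,100]),np.median(abs(b.fun)))
y=[np.cos(x[0]),np.sin(x[0]),0]
plan(o["eef_pos"],o["tool_rot"],[x[1],.338,.17],frame(y,[0,0,-1]),4)
E
```

```text
16.9 [-1.38  0.55  0.98  1.76 -0.5   1.12 -0.37] [0.50495133 0.34206812 0.25290009]
5608
yaw -7.326540628609424 [0.50109343 0.10078537] [-0.07378415 -0.07114332  0.07682052  0.07760536] 0.0
4 rows dx,dy,dz mm [-1.1 -0.7 20.7] w deg [-0.13  0.07 -0.04]
```

View pics/w6.png

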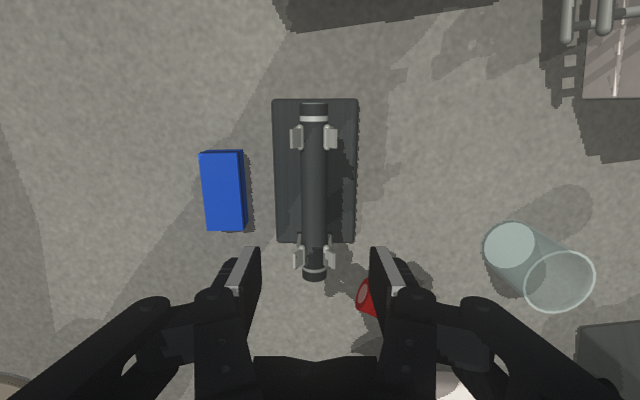

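The wrist view shows the torch between its clips, (314,110) to (314,275), centred under the fingers.

Call:
{"name": "drive_tool", "arguments": {"increments": [{"claw":0.05,"dx":-0.0009,"dy":-0.0007,"dz":0.0207,"wx":-0.1,"wy":0.1,"wz":0},{"claw":0.05,"dx":-0.0009,"dy":-0.0007,"dz":0.0207,"wx":-0.1,"wy":0.1,"wz":0},{"claw":0.05,"dx":-0.0009,"dy":-0.0007,"dz":0.0207,"wx":-0.1,"wy":0.1,"wz":0},{"claw":0.05,"dx":-0.0009,"dy":-0.0007,"dz":0.0207,"wx":-0.1,"wy":0.1,"wz":0},{"claw":0.05,"dx":0,"dy":0,"dz":0,"wx":0,"wy":0,"wz":0}]}}

```text
t: 17.58
eef_pos: [0.5018, 0.3342, 0.1719]
tool_rot: [-0.002, 0.754, 0.657, 0.001]
contact_force: [-0.2, 0.3, 0.6]
gripper_width: 0.59
grasp_force: 0.0
```

```bash
python3 - <<'E'
from h import *
import station
o=station.get_obs(); print(o["t"],np.round(o["q"],2),o["eef_pos"])
a=np.deg2rad(-7.4); plan(o["eef_pos"],o["tool_rot"],[.502,.339,.117],frame([np.cos(a),np.sin(a),0],[0,0,-1]),3)
E
```

```text
17.575 [-1.33  0.62  0.91  1.85 -0.59  0.96 -0.29] [0.50184034 0.33418541 0.17189623]
3 rows dx,dy,dz mm [ 1.6 -0.1 18.3] w deg [-0.04 -0.07 -0.16]
```

Call:
{"name": "drive_tool", "arguments": {"increments": [{"claw":0.05,"dx":0.0016,"dy":0,"dz":0.0183,"wx":0,"wy":0,"wz":-0.2},{"claw":0.05,"dx":0.0016,"dy":0,"dz":0.0183,"wx":0,"wy":0,"wz":-0.2},{"claw":0.05,"dx":0.0016,"dy":0,"dz":0.0183,"wx":0,"wy":0,"wz":-0.2},{"claw":0.05,"dx":0,"dy":0,"dz":0,"wx":0,"wy":0,"wz":0},{"claw":0.01,"dx":0,"dy":0,"dz":0,"wx":0,"wy":0,"wz":0},{"claw":0.01,"dx":0,"dy":0,"dz":0,"wx":0,"wy":0,"wz":0},{"claw":0.01,"dx":0,"dy":0,"dz":0,"wx":0,"wy":0,"wz":0},{"claw":0.01,"dx":0,"dy":0,"dz":0,"wx":0,"wy":0,"wz":0},{"claw":0.01,"dx":0,"dy":0,"dz":0,"wx":0,"wy":0,"wz":0}], "newtons": 70}}

```text
t: 18.7
eef_pos: [0.5034, 0.341, 0.1177]
tool_rot: [-0.002, 0.75, 0.661, 0.002]
contact_force: [-1.8, -1.1, 5.9]
gripper_width: 0.227
grasp_force: 68.6
```

```bash
python3 - <<'E'
from h import *
import station
o=station.get_obs(); print(o["t"],np.round(o["q"],2),o["eef_pos"],o["contact_force"],o["gripper_width"]*.0854,o["grasp_force"])
R=Ro.from_quat(np.roll(o["tool_rot"],-1)).as_matrix(); print(R[:,2],np.rad2deg(np.arctan2(R[1,1],R[0,1])))
E
```

```text
18.7 [-1.28  0.69  0.83  1.88 -0.66  0.88 -0.24] [0.50335151 0.34099538 0.11766915] [-1.80810707 -1.07910776  5.93644717] 0.019371836663085024 68.55250239372253
[ 3.25150548e-04  5.44291902e-03 -9.99985134e-01] -7.179059511871568
```

Call:
{"name": "drive_tool", "arguments": {"increments": [{"claw":0.01,"dx":0,"dy":0,"dz":-0.003,"wx":0,"wy":0,"wz":0},{"claw":0.01,"dx":0,"dy":0,"dz":-0.003,"wx":0,"wy":0,"wz":0},{"claw":0.01,"dx":0,"dy":0,"dz":-0.003,"wx":0,"wy":0,"wz":0},{"claw":0.01,"dx":0,"dy":0,"dz":-0.003,"wx":0,"wy":0,"wz":0},{"claw":0.01,"dx":0,"dy":0,"dz":-0.01,"wx":0,"wy":0,"wz":0},{"claw":0.01,"dx":0,"dy":0,"dz":-0.03,"wx":0,"wy":0,"wz":0},{"claw":0.01,"dx":0,"dy":0,"dz":-0.05,"wx":0,"wy":0,"wz":0},{"claw":0.01,"dx":0,"dy":0,"dz":-0.05,"wx":0,"wy":0,"wz":0},{"claw":0.01,"dx":0,"dy":0,"dz":0,"wx":0,"wy":0,"wz":0}], "newtons": 80}}

```text
t: 19.82
eef_pos: [0.5062, 0.3407, 0.2746]
tool_rot: [-0.002, 0.75, 0.661, 0.006]
contact_force: [0.5, 0.6, -1.7]
gripper_width: 0.222
grasp_force: 79.8
```

```bash
python3 - <<'E'
from h import *
import station
o=station.get_obs(); print(o["t"],np.round(o["q"],2),o["eef_pos"],o["contact_force"],o["gripper_width"]*.0854,o["grasp_force"])
p,d=station.read_camera("scene"); np.savez("scene7.npz",p=p,d=d,**station.calibration("scene")); w,p,f=cloud("scene7")
P=np.array(o["eef_pos"]); R=Ro.from_quat(np.roll(o["tool_rot"],-1)).as_matrix()
l=(w-P)@R; m=(abs(l[...,1])<.02)&(l[...,2]>.0)&(l[...,2]<.05)&(abs(l[...,0])<.12); q=l[m]
for i in range(-100,101,20):
    k=abs(q[:,0]*1000-i)<10
    if k.sum(): print(i,k.sum(),np.round(q[k].mean(0)*1000,1))
print("extent",np.percentile(q[:,0],[0,1,99,100]))
plan(P,o["tool_rot"],[.44,-.02,.40],frame([np.cos(np.deg2rad(-53)),np.sin(np.deg2rad(-53)),0],[0,0,-1]),9)
E
```

```text
19.825 [-1.4   0.51  1.01  1.75 -0.48  1.13 -0.37] [0.50617339 0.34073817 0.27459204] [ 0.50874318  0.61542398 -1.66914846] 0.018969180626003262 79.83879089355469
-80 38 [-76.3   6.2  11.9]
-60 58 [-60.3   8.2  11.1]
-40 57 [-40.5   6.7  10. ]
-20 71 [-18.7   6.5  10.2]
0 19 [-2.6 10.9 13.2]
20 42 [21.1  9.4 12.4]
40 60 [40.   7.7 11.4]
60 57 [60.4  6.9 10.7]
80 4 [71.5  5.8 10.1]
extent [-0.08128841 -0.07945212  0.06978545  0.07301211]
9 rows dx,dy,dz mm [-39.9  12.4 -14.2] w deg [ 0.   -0.09  5.09]
```

Call:
{"name": "drive_tool", "arguments": {"increments": [{"claw":0.01,"dx":-0.04,"dy":0.0124,"dz":-0.0142,"wx":0,"wy":-0.1,"wz":5.1},{"claw":0.01,"dx":-0.04,"dy":0.0124,"dz":-0.0142,"wx":0,"wy":-0.1,"wz":5.1},{"claw":0.01,"dx":-0.04,"dy":0.0124,"dz":-0.0142,"wx":0,"wy":-0.1,"wz":5.1},{"claw":0.01,"dx":-0.04,"dy":0.0124,"dz":-0.0142,"wx":0,"wy":-0.1,"wz":5.1},{"claw":0.01,"dx":-0.04,"dy":0.0124,"dz":-0.0142,"wx":0,"wy":-0.1,"wz":5.1},{"claw":0.01,"dx":-0.04,"dy":0.0124,"dz":-0.0142,"wx":0,"wy":-0.1,"wz":5.1},{"claw":0.01,"dx":-0.04,"dy":0.0124,"dz":-0.0142,"wx":0,"wy":-0.1,"wz":5.1},{"claw":0.01,"dx":-0.04,"dy":0.0124,"dz":-0.0142,"wx":0,"wy":-0.1,"wz":5.1},{"claw":0.01,"dx":-0.04,"dy":0.0124,"dz":-0.0142,"wx":0,"wy":-0.1,"wz":5.1}]}}

```text
t: 21.0
eef_pos: [0.4408, -0.0067, 0.3906]
tool_rot: [-0.002, 0.943, 0.333, -0.013]
contact_force: [1.4, 0.4, -1.8]
gripper_width: 0.222
grasp_force: 79.9
```

```bash
python3 - <<'E'
from h import *
import station
o=station.get_obs(); print(o["t"],np.round(o["q"],2),o["eef_pos"])
y=[np.cos(np.deg2rad(-100)),np.sin(np.deg2rad(-100)),0]
plan(o["eef_pos"],o["tool_rot"],[.459,-.368,.20],frame(y,[0,0,-1]),9)
E
```

```text
21.0 [-1.4  -0.23  1.12  1.93  0.21  1.35 -1.23] [ 0.44081825 -0.00674039  0.39058508]
9 rows dx,dy,dz mm [-9.9 40.2 21.1] w deg [-0.01  0.18  5.44]
```

Call:
{"name": "drive_tool", "arguments": {"increments": [{"claw":0.01,"dx":-0.01,"dy":0.04,"dz":0.021,"wx":0,"wy":0.2,"wz":5.4},{"claw":0.01,"dx":-0.01,"dy":0.04,"dz":0.021,"wx":0,"wy":0.2,"wz":5.4},{"claw":0.01,"dx":-0.01,"dy":0.04,"dz":0.021,"wx":0,"wy":0.2,"wz":5.4},{"claw":0.01,"dx":-0.01,"dy":0.04,"dz":0.021,"wx":0,"wy":0.2,"wz":5.4},{"claw":0.01,"dx":-0.01,"dy":0.04,"dz":0.021,"wx":0,"wy":0.2,"wz":5.4},{"claw":0.01,"dx":-0.01,"dy":0.04,"dz":0.021,"wx":0,"wy":0.2,"wz":5.4},{"claw":0.01,"dx":-0.01,"dy":0.04,"dz":0.021,"wx":0,"wy":0.2,"wz":5.4},{"claw":0.01,"dx":-0.01,"dy":0.04,"dz":0.021,"wx":0,"wy":0.2,"wz":5.4},{"claw":0.01,"dx":-0.01,"dy":0.04,"dz":0.021,"wx":0,"wy":0.2,"wz":5.4},{"claw":0.01,"dx":0,"dy":0,"dz":0,"wx":0,"wy":0,"wz":0}]}}

```text
t: 22.25
eef_pos: [0.3552, -0.3129, 0.2726]
tool_rot: [0.019, 0.995, -0.087, 0.047]
contact_force: [0.8, 1.1, -1.0]
gripper_width: 0.224
grasp_force: 80.7
```

```bash
python3 - <<'E'
from h import *
import station
o=station.get_obs(); print(o["t"],np.round(o["q"],2),o["eef_pos"])
y=[np.cos(np.deg2rad(-100)),np.sin(np.deg2rad(-100)),0]
# torch centre sits at tool x -4 mm ; tool x direction at yaw -100:
R=frame(y,[0,0,-1]); print(R[:,0])
c=np.array([.469,-.313,0])+np.array([[np.cos(np.deg2rad(10)),np.sin(np.deg2rad(10))],[-np.sin(np.deg2rad(10)),np.cos(np.deg2rad(10))]]).__matmul__([0,-.055]).tolist()[0]*np.array([1,0,0])+np.array([0,-.0542,0]); print("bay",c)
t=c+.004*R[:,0]; t[2]=.09
plan(o["eef_pos"],o["tool_rot"],t,R,4)
E
```

```text
22.25 [-1.02 -0.34  1.45  2.11  0.4   1.   -1.51] [ 0.35518011 -0.31288664  0.27258984]
[ 0.98480775 -0.17364818  0.        ]
bay [ 0.45944935 -0.3672      0.        ]
4 rows dx,dy,dz mm [26.2  8.  47.5] w deg [ 0.42 -1.38  0.  ]
```

```bash
python3 - <<'E'
from h import *
import station
o=station.get_obs()
R=frame([np.cos(np.deg2rad(-100)),np.sin(np.deg2rad(-100)),0],[0,0,-1])
plan(o["eef_pos"],o["tool_rot"],[.4635,-.3685,.22],R,5)
E
```

```text
5 rows dx,dy,dz mm [22.6  7.  12. ] w deg [ 0.33 -1.1   0.  ]
```

Call:
{"name": "drive_tool", "arguments": {"increments": [{"claw":0.01,"dx":0.0226,"dy":0.007,"dz":0.012,"wx":0.3,"wy":-1.1,"wz":0},{"claw":0.01,"dx":0.0226,"dy":0.007,"dz":0.012,"wx":0.3,"wy":-1.1,"wz":0},{"claw":0.01,"dx":0.0226,"dy":0.007,"dz":0.012,"wx":0.3,"wy":-1.1,"wz":0},{"claw":0.01,"dx":0.0226,"dy":0.007,"dz":0.012,"wx":0.3,"wy":-1.1,"wz":0},{"claw":0.01,"dx":0.0226,"dy":0.007,"dz":0.012,"wx":0.3,"wy":-1.1,"wz":0},{"claw":0.01,"dx":0,"dy":0,"dz":0,"wx":0,"wy":0,"wz":0}]}}

```text
t: 23.0
eef_pos: [0.3826, -0.2981, 0.2936]
tool_rot: [0.027, 0.995, -0.085, 0.037]
contact_force: [-0.2, -0.7, -1.0]
gripper_width: 0.225
grasp_force: 80.7
```

```bash
python3 - <<'E'
from h import *
import station
o=station.get_obs(); print(o["t"],np.round(o["q"],2),o["eef_pos"])
R=frame([np.cos(np.deg2rad(-100)),np.sin(np.deg2rad(-100)),0],[0,0,-1])
plan(o["eef_pos"],o["tool_rot"],[.4635,-.3685,.15],R,4)
E
```

```text
23.0 [-1.11 -0.34  1.45  2.06  0.42  1.07 -1.58] [ 0.38259625 -0.29807799  0.29357095]
4 rows dx,dy,dz mm [21.1 12.8 37.4] w deg [ 0.69 -1.13  0.06]
```

Call:
{"name": "drive_tool", "arguments": {"increments": [{"claw":0.01,"dx":0.0175,"dy":0.0095,"dz":0.006,"wx":0,"wy":0,"wz":0},{"claw":0.01,"dx":0.0175,"dy":0.0095,"dz":0.006,"wx":0,"wy":0,"wz":0},{"claw":0.01,"dx":0.0175,"dy":0.0095,"dz":0.006,"wx":0,"wy":0,"wz":0},{"claw":0.01,"dx":0.0175,"dy":0.0095,"dz":0.006,"wx":0,"wy":0,"wz":0},{"claw":0.01,"dx":0,"dy":0,"dz":0,"wx":0,"wy":0,"wz":0}]}}

```text
t: 23.62
eef_pos: [0.4001, -0.3134, 0.3114]
tool_rot: [0.04, 0.994, -0.085, 0.057]
contact_force: [0.0, 0.3, -1.4]
gripper_width: 0.228
grasp_force: 80.7
```

```bash
python3 - <<'E'
from h import *
import station
o=station.get_obs(); print(o["t"],np.round(o["q"],2),o["eef_pos"])
R=frame([np.cos(np.deg2rad(-100)),np.sin(np.deg2rad(-100)),0],[0,0,-1])
plan(o["eef_pos"],o["tool_rot"],[.4635,-.3685,.20],R,4)
E
```

```text
23.625 [-1.11 -0.34  1.45  2.02  0.44  1.06 -1.58] [ 0.40013365 -0.31342588  0.31143774]
4 rows dx,dy,dz mm [15.8  9.6 29.6] w deg [ 1.   -1.73  0.05]
```

```bash
cat > fk.py <<'E'
from h import *
from scipy.optimize import least_squares
import itertools
D=[([-1.246,.478,.022,1.556,-.011,1.109,-.083],[.283,.612,.255],[0,.215,.977,-.001]),
([-.85,-.22,.41,2.09,.51,.8,-.7],[.5225,.0551,.416],[.221,.675,.681,.182]),
([-.68,-.32,.4,2.19,.61,.72,-.79],[.5018,-.0405,.4132],[.249,.722,.611,.209]),
([-.69,.01,.62,2.22,.49,.31,-.67],[.5815,-.0595,.3041],[.247,.725,.607,.21]),
([-.67,-.32,.67,2.18,.5,.6,-.31],[.5114,-.1506,.3962],[.263,.677,.66,.19]),
([-.36,.57,.99,1.9,-.59,.95,.47],[.5262,-.2619,.1947],[.017,.843,.538,.008]),
([-.23,.72,.85,1.93,-.73,.84,.55],[.5261,-.2727,.0913],[.001,.852,.523,-.001]),
([-1.41,-.24,1.06,1.9,.2,1.37,-.42],[.4433,.0243,.4086],[-.006,.713,.701,0]),
([-1.38,.55,.98,1.76,-.5,1.12,-.37],[.505,.3421,.2529],[-.002,.752,.659,-.005]),
([-1.28,.69,.83,1.88,-.66,.88,-.24],[.5034,.341,.1177],[-.002,.75,.661,.002]),
([-1.4,-.23,1.12,1.93,.21,1.35,-1.23],[.4408,-.0067,.3906],[-.002,.943,.333,-.013]),
([-1.02,-.34,1.45,2.11,.4,1.,-1.51],[.3552,-.3129,.2726],[.019,.995,-.087,.047]),
([-1.11,-.34,1.45,2.02,.44,1.06,-1.58],[.4001,-.3134,.3114],[.04,.994,-.085,.057])]
def fk(q,s,g):
    p=np.array([0,0,g[0]]); R=Ro.from_euler("z",g[4]); L=[0,g[1],0,g[2],0,g[3],0]
    for i in range(7):
        R=R*Ro.from_euler("zyzyzyz"[i],s[i]*q[i]); 
        off=[0,0,L[i]]
        if i==2: off=[g[5],0,0]
        if i==3: off=[-g[6],0,L[i]]
        if i==1: off=[0,0,L[i]]
        p=p+R.apply(off)
    return p,R*Ro.from_euler("z",g[7])
def err(g,s):
    r=[]
    for q,p,t in D:
        P,R=fk(q,s,g); r+=list((P-p)*5)+list((Ro.from_quat(np.roll(t,-1)).inv()*R).as_rotvec())
    return np.array(r)
if __name__=="__main__":
    best=[]
    for s in itertools.product([1,-1],repeat=4):
        S=[s[0],1,s[1],1,s[2],1,s[3]]
        for a in(0,np.pi/2,np.pi,-np.pi/2):
            b=least_squares(err,[.35,.4,.4,.25,0,0,0,a],args=(S,),loss="soft_l1",f_scale=.1); best.append((b.cost,S,b.x,np.abs(err(b.x,S)).max()))
    best.sort(key=lambda b:b[0]); 
    for b in best[:3]: print(round(b[0],4),b[1],np.round(b[2],4),round(b[3],3))
    np.savez("arm.npz",s=best[0][1],g=best[0][2])
E
python3 fk.py
```

```text
0.053 [-1, 1, -1, 1, -1, 1, -1] [ 0.2935  0.504   0.4947  0.3068 -0.0892 -0.0177  0.051   1.4875] 0.112
0.053 [-1, 1, -1, 1, -1, 1, -1] [ 0.2935  0.504   0.4947  0.3068 -0.0892 -0.0177  0.051   1.4875] 0.112
0.053 [-1, 1, -1, 1, -1, 1, -1] [ 0.2935  0.504   0.4947  0.3068 -0.0892 -0.0177  0.051   1.4875] 0.112
```

```bash
cat > fk2.py <<'E'
import fk as F
from h import *
from scipy.optimize import least_squares
S=[-1,1,-1,1,-1,1,-1]
def fk(q,x):
    p=np.array([0,0,0.]); R=Ro.from_euler("z",x[0]); O=x[9:].reshape(7,3)
    for i in range(7):
        R=R*Ro.from_euler("zyzyzyz"[i],S[i]*q[i]+x[1+i]); p=p+R.apply(O[i])
    return p,R
def err(x):
    r=[]
    for q,p,t in F.D:
        P,R=fk(q,x); r+=list((P-p)*5)+list((Ro.from_quat(np.roll(t,-1)).inv()*R).as_rotvec())
    return np.array(r+list((x[1:9])*.05)+list(.02*(x[9:]-x0[9:])))
x0=np.zeros(30); x0[7]=1.4; O=x0[9:].reshape(7,3); O[0,2]=.2935; O[1,2]=.504; O[3,2]=.4947; O[5,2]=.3068
def jac(q,x):
    P,R=fk(q,x); J=np.zeros((6,7)); h=1e-5
    for i in range(7):
        k=np.array(q,float); k[i]+=h; p,r=fk(k,x); J[:3,i]=(p-P)/h; J[3:,i]=(r*R.inv()).as_rotvec()/h
    return J,P,R
if __name__=="__main__":
    b=least_squares(err,x0,loss="soft_l1",f_scale=.05); e=b.fun[:78].reshape(13,6)
    print(np.round(b.x[:9],3)); print(np.round(b.x[9:].reshape(7,3),3)); print(np.round(np.abs(e).max(1),3)); np.save("arm.npy",b.x)
E
python3 fk2.py
```

```text
[ 0.    -0.    -0.006 -0.006  0.003 -0.004 -0.002  1.568 -0.   ]
[[-0.002 -0.012  0.282]
 [ 0.005 -0.012  0.516]
 [ 0.009 -0.018  0.012]
 [-0.014 -0.018  0.479]
 [ 0.003  0.001 -0.015]
 [-0.001  0.001  0.301]
 [-0.    -0.001 -0.006]]
[0.006 0.008 0.015 0.011 0.009 0.012 0.007 0.004 0.005 0.01  0.009 0.008
 0.008]
```

```bash
cat > sim.py <<'E'
from fk2 import *
X=np.load("arm.npy")
LO=np.array([-2.96,-.34,-1.41,.24,-1.37,.17,-2.96]);HI=np.array([2.96,2.1,1.46,2.44,4.51,1.92,2.96])
def down(a): return frame([np.cos(np.deg2rad(a)),np.sin(np.deg2rad(a)),0],[0,0,-1])
def go(q,p1,R1,n,ver=False):
    P0,R0=fk(q,X); R1=Ro.from_matrix(R1); rel=(R0.inv()*R1).as_rotvec()
    for k in range(1,n+1):
        for sub in range(8):
            f=(k-1+(sub+1)/8)/n; pt=P0+(np.array(p1)-P0)*f; Rt=R0*Ro.from_rotvec(rel*f)
            J,P,R=jac(q,X); e=np.r_[pt-P,(Rt*R.inv()).as_rotvec()]
            free=np.ones(7,bool)
            for _ in range(4):
                dq=np.zeros(7); Jf=J[:,free]; dq[free]=Jf.T@np.linalg.solve(Jf@Jf.T+1e-6*np.eye(6),e)
                bad=free&(((q+dq)<LO)|((q+dq)>HI))
                if not bad.any(): break
                free&=~bad
            q=np.clip(q+np.clip(dq,-.06,.06),LO,HI)
        P,R=fk(q,X)
    print("  ->",np.round(p1,3),"q",np.round(q,2),"perr mm",round(1000*np.linalg.norm(P-p1)),"rerr",round(np.rad2deg((R1*R.inv()).magnitude()),1))
    return q
E
python3 - <<'E'
from sim import *
print("check known"); q=np.array([-1.4,.51,1.01,1.75,-.48,1.13,-.37])
q=go(q,[.4408,-.0067,.3906],down(-53),9); q2=go(q,[.459,-.368,.2],down(-100),9)
q=np.array([-.37,.54,1.05,1.82,-.53,1.09,.4]); q=go(q,[.4433,.0243,.4086],down(0),8); go(q,[.505,.342,.2529],down(-7.5),8)
import station
qc=np.array(station.get_obs()["q"])
for name,route in {
 "direct":[([.4635,-.3685,.2],-100)],
 "back-out":[([.44,-.1,.39],-70),([.4635,-.3685,.2],-100)],
 "far":[([.42,-.05,.40],-53),([.55,.05,.5],-53),([.62,-.10,.48],-70),([.55,-.3,.4],-95),([.4635,-.3685,.2],-100)],
 "far2":[([.40,.05,.40],-45),([.45,.3,.4],-30),([.62,.25,.45],-30),([.70,0,.5],-60),([.60,-.3,.4],-95),([.4635,-.3685,.2],-100)],
 "hi":[([.40,.1,.45],-45),([.60,.0,.55],-60),([.60,-.3,.45],-95),([.4635,-.3685,.2],-100)]}.items():
    print(name); q=qc.copy()
    for p,a in route: q=go(q,p,down(a),10)
E
```

```text
check known
  -> [ 0.441 -0.007  0.391] q [-1.39 -0.27  1.08  1.94  0.25  1.34 -1.31] perr mm 0 rerr 0.0
  -> [ 0.459 -0.368  0.2  ] q [-1.09 -0.33  1.46  2.09  0.39  1.08 -1.56] perr mm 149 rerr 2.1
  -> [0.443 0.024 0.409] q [-1.32 -0.2   1.    1.9   0.17  1.35 -0.37] perr mm 0 rerr 0.0
  -> [0.505 0.342 0.253] q [-1.32  0.5   0.87  1.76 -0.43  1.09 -0.44] perr mm 0 rerr 0.0
direct
  -> [ 0.464 -0.368  0.2  ] q [-1.1  -0.34  1.45  2.09  0.4   1.09 -1.58] perr mm 153 rerr 2.1
back-out
  -> [ 0.44 -0.1   0.39] q [-1.28 -0.29  1.16  1.92  0.28  1.35 -1.42] perr mm 0 rerr 0.0
  -> [ 0.464 -0.368  0.2  ] q [-1.08 -0.32  1.45  2.1   0.38  1.08 -1.56] perr mm 154 rerr 2.2
far
  -> [ 0.42 -0.05  0.4 ] q [-1.23 -0.32  0.98  1.96  0.27  1.37 -1.25] perr mm 0 rerr 0.0
  -> [0.55 0.05 0.5 ] q [-1.15  0.27  1.22  1.51 -0.25  1.54 -0.85] perr mm 0 rerr 0.0
  -> [ 0.62 -0.1   0.48] q [-0.67  0.48  1.17  1.37 -0.44  1.58 -0.77] perr mm 0 rerr 0.0
  -> [ 0.55 -0.3   0.4 ] q [-0.37  0.55  1.22  1.52 -0.51  1.44 -0.79] perr mm 0 rerr 0.0
  -> [ 0.464 -0.368  0.2  ] q [-0.18  0.65  1.09  1.86 -0.67  1
[... 219 characters left out ...]
 0.25 0.45] q [-0.97  0.46  0.79  1.31 -0.32  1.51 -0.74] perr mm 0 rerr 0.0
  -> [0.7 0.  0.5] q [-0.57  0.56  0.91  1.1  -0.43  1.67 -0.83] perr mm 0 rerr 0.0
  -> [ 0.6 -0.3  0.4] q [-0.26  0.57  1.05  1.4  -0.49  1.45 -0.88] perr mm 0 rerr 0.0
  -> [ 0.464 -0.368  0.2  ] q [-0.13  0.59  0.99  1.86 -0.58  1.01 -0.64] perr mm 0 rerr 0.0
hi
  -> [0.4  0.1  0.45] q [-1.22 -0.23  0.69  1.88  0.14  1.45 -1.35] perr mm 0 rerr 0.0
  -> [0.6  0.   0.55] q [-0.78  0.34  1.    1.28 -0.29  1.67 -0.88] perr mm 0 rerr 0.0
  -> [ 0.6  -0.3   0.45] q [-0.25  0.56  1.07  1.31 -0.48  1.55 -0.9 ] perr mm 0 rerr 0.0
  -> [ 0.464 -0.368  0.2  ] q [-0.13  0.6   0.99  1.86 -0.59  1.02 -0.63] perr mm 0 rerr 0.0
```

```bash
python3 - <<'E'
from sim import *
import station
o=station.get_obs(); plan(o["eef_pos"],o["tool_rot"],[.40,.1,.45],down(-45),10)
E
```

```text
10 rows dx,dy,dz mm [ 11.8 -40.7 -15.1] w deg [ 0.7  -0.45 -5.47]
```

Call:
{"name": "drive_tool", "arguments": {"increments": [{"claw":0.01,"dx":0.012,"dy":-0.041,"dz":-0.015,"wx":0.7,"wy":-0.5,"wz":-5.5},{"claw":0.01,"dx":0.012,"dy":-0.041,"dz":-0.015,"wx":0.7,"wy":-0.5,"wz":-5.5},{"claw":0.01,"dx":0.012,"dy":-0.041,"dz":-0.015,"wx":0.7,"wy":-0.5,"wz":-5.5},{"claw":0.01,"dx":0.012,"dy":-0.041,"dz":-0.015,"wx":0.7,"wy":-0.5,"wz":-5.5},{"claw":0.01,"dx":0.012,"dy":-0.041,"dz":-0.015,"wx":0.7,"wy":-0.5,"wz":-5.5},{"claw":0.01,"dx":0.012,"dy":-0.041,"dz":-0.015,"wx":0.7,"wy":-0.5,"wz":-5.5},{"claw":0.01,"dx":0.012,"dy":-0.041,"dz":-0.015,"wx":0.7,"wy":-0.5,"wz":-5.5},{"claw":0.01,"dx":0.012,"dy":-0.041,"dz":-0.015,"wx":0.7,"wy":-0.5,"wz":-5.5},{"claw":0.01,"dx":0.012,"dy":-0.041,"dz":-0.015,"wx":0.7,"wy":-0.5,"wz":-5.5},{"claw":0.01,"dx":0.012,"dy":-0.041,"dz":-0.015,"wx":0.7,"wy":-0.5,"wz":-5.5},{"claw":0.01,"dx":0,"dy":0,"dz":0,"wx":0,"wy":0,"wz":0}]}}

```text
t: 25.0
eef_pos: [0.3996, 0.107, 0.4488]
tool_rot: [-0.0, 0.922, 0.388, -0.005]
contact_force: [-0.0, -0.4, -1.1]
gripper_width: 0.222
grasp_force: 80.8
```

```bash
python3 - <<'E'
from sim import *
import station
o=station.get_obs(); q=np.array(o["q"]); print(o["t"],np.round(q,2),o["eef_pos"],o["grasp_force"])
for p,a in (([.6,0,.55],-60),([.6,-.3,.45],-95),([.4635,-.3685,.2],-100)): q=go(q,p,down(a),8)
plan(o["eef_pos"],o["tool_rot"],[.60,.0,.55],down(-60),6)
E
```

```text
25.0 [-1.42 -0.27  0.82  1.87  0.19  1.47 -1.42] [0.39962084 0.10699069 0.44879503] 80.78677654266357
  -> [0.6  0.   0.55] q [-0.85  0.39  1.15  1.28 -0.36  1.69 -0.82] perr mm 0 rerr 0.0
  -> [ 0.6  -0.3   0.45] q [-0.28  0.6   1.17  1.31 -0.55  1.58 -0.85] perr mm 0 rerr 0.0
  -> [ 0.464 -0.368  0.2  ] q [-0.18  0.65  1.08  1.86 -0.66  1.05 -0.57] perr mm 0 rerr 0.0
6 rows dx,dy,dz mm [ 14.6  35.  -17. ] w deg [-0.03  0.08  2.61]
```

Call:
{"name": "drive_tool", "arguments": {"increments": [{"claw":0.01,"dx":0.0146,"dy":0.035,"dz":-0.017,"wx":0,"wy":0,"wz":2.6},{"claw":0.01,"dx":0.0146,"dy":0.035,"dz":-0.017,"wx":0,"wy":0,"wz":2.6},{"claw":0.01,"dx":0.0146,"dy":0.035,"dz":-0.017,"wx":0,"wy":0,"wz":2.6},{"claw":0.01,"dx":0.0146,"dy":0.035,"dz":-0.017,"wx":0,"wy":0,"wz":2.6},{"claw":0.01,"dx":0.0146,"dy":0.035,"dz":-0.017,"wx":0,"wy":0,"wz":2.6},{"claw":0.01,"dx":0.0146,"dy":0.035,"dz":-0.017,"wx":0,"wy":0,"wz":2.6},{"claw":0.01,"dx":0,"dy":0,"dz":0,"wx":0,"wy":0,"wz":0}]}}

```text
t: 25.88
eef_pos: [0.6019, -0.0092, 0.5482]
tool_rot: [0.002, 0.968, 0.252, -0.006]
contact_force: [-0.8, -0.0, -0.9]
gripper_width: 0.22
grasp_force: 80.7
```

```bash
python3 - <<'E'
from sim import *
import station
o=station.get_obs(); q=np.array(o["q"]); print(o["t"],np.round(q,2),o["eef_pos"],o["grasp_force"])
for p,a in (([.58,-.3,.42],-95),([.4635,-.3685,.2],-100)): q=go(q,p,down(a),8)
plan(o["eef_pos"],o["tool_rot"],[.58,-.3,.42],down(-95),8)
E
```

```text
25.875 [-0.88  0.41  1.23  1.3  -0.38  1.7  -0.79] [ 0.60188511 -0.00916419  0.54819622] 80.72106599807739
  -> [ 0.58 -0.3   0.42] q [-0.34  0.6   1.22  1.42 -0.56  1.51 -0.8 ] perr mm 0 rerr 0.0
  -> [ 0.464 -0.368  0.2  ] q [-0.19  0.67  1.11  1.86 -0.69  1.06 -0.54] perr mm 0 rerr 0.0
8 rows dx,dy,dz mm [-11.7  35.   16.1] w deg [0.03 0.08 4.27]
```

Call:
{"name": "drive_tool", "arguments": {"increments": [{"claw":0.01,"dx":-0.0117,"dy":0.035,"dz":0.016,"wx":0,"wy":0.1,"wz":4.3},{"claw":0.01,"dx":-0.0117,"dy":0.035,"dz":0.016,"wx":0,"wy":0.1,"wz":4.3},{"claw":0.01,"dx":-0.0117,"dy":0.035,"dz":0.016,"wx":0,"wy":0.1,"wz":4.3},{"claw":0.01,"dx":-0.0117,"dy":0.035,"dz":0.016,"wx":0,"wy":0.1,"wz":4.3},{"claw":0.01,"dx":-0.0117,"dy":0.035,"dz":0.016,"wx":0,"wy":0.1,"wz":4.3},{"claw":0.01,"dx":-0.0117,"dy":0.035,"dz":0.016,"wx":0,"wy":0.1,"wz":4.3},{"claw":0.01,"dx":-0.0117,"dy":0.035,"dz":0.016,"wx":0,"wy":0.1,"wz":4.3},{"claw":0.01,"dx":-0.0117,"dy":0.035,"dz":0.016,"wx":0,"wy":0.1,"wz":4.3},{"claw":0.01,"dx":0,"dy":0,"dz":0,"wx":0,"wy":0,"wz":0}]}}

```text
t: 27.0
eef_pos: [0.5776, -0.2968, 0.4195]
tool_rot: [-0.001, 0.999, -0.044, 0.001]
contact_force: [0.7, 0.2, -0.9]
gripper_width: 0.221
grasp_force: 80.7
```

```bash
python3 - <<'E'
from sim import *
import station
o=station.get_obs(); q=np.array(o["q"]); print(o["t"],np.round(q,2),o["eef_pos"],o["grasp_force"])
q=go(q,[.4635,-.3685,.18],down(-100),8)
plan(o["eef_pos"],o["tool_rot"],[.4635,-.3685,.18],down(-100),7)
E
```

```text
27.0 [-0.37  0.58  1.24  1.45 -0.55  1.5  -0.8 ] [ 0.57761919 -0.2968246   0.41945562] 80.73357582092285
  -> [ 0.464 -0.368  0.18 ] q [-0.18  0.69  1.09  1.88 -0.72  1.03 -0.52] perr mm 0 rerr 0.0
7 rows dx,dy,dz mm [-14.9  12.2  34.2] w deg [-0.01 -0.01  0.71]
```

Call:
{"name": "drive_tool", "arguments": {"increments": [{"claw":0.01,"dx":-0.0149,"dy":0.0122,"dz":0.034,"wx":0,"wy":0,"wz":0.7},{"claw":0.01,"dx":-0.0149,"dy":0.0122,"dz":0.034,"wx":0,"wy":0,"wz":0.7},{"claw":0.01,"dx":-0.0149,"dy":0.0122,"dz":0.034,"wx":0,"wy":0,"wz":0.7},{"claw":0.01,"dx":-0.0149,"dy":0.0122,"dz":0.034,"wx":0,"wy":0,"wz":0.7},{"claw":0.01,"dx":-0.0149,"dy":0.0122,"dz":0.034,"wx":0,"wy":0,"wz":0.7},{"claw":0.01,"dx":-0.0149,"dy":0.0122,"dz":0.034,"wx":0,"wy":0,"wz":0.7},{"claw":0.01,"dx":-0.0149,"dy":0.0122,"dz":0.034,"wx":0,"wy":0,"wz":0.7},{"claw":0.01,"dx":0,"dy":0,"dz":0,"wx":0,"wy":0,"wz":0}]}}

```text
t: 28.0
eef_pos: [0.4664, -0.3654, 0.1807]
tool_rot: [-0.002, 0.996, -0.084, 0.0]
contact_force: [-0.0, 0.2, -0.4]
gripper_width: 0.221
grasp_force: 80.8
```

```bash
python3 - <<'E'
from sim import *
import station,cv2
o=station.get_obs(); q=np.array(o["q"]); print(o["t"],np.round(q,2),o["eef_pos"],o["grasp_force"])
plan(o["eef_pos"],o["tool_rot"],[.4635,-.3685,.075],down(-100),4)
p,d=station.read_camera("scene"); np.savez("scene8.npz",p=p,d=d,**station.calibration("scene")); cv2.imwrite("pics/s8.png",cv2.resize(p[130:280,150:370],None,fx=3.5,fy=3.5)[:,:,::-1])
w,p,f=cloud("scene8")
P=np.array(o["eef_pos"]); R=Ro.from_quat(np.roll(o["tool_rot"],-1)).as_matrix()
l=(w-P)@R; m=(abs(l[...,1])<.02)&(l[...,2]>.0)&(l[...,2]<.05)&(abs(l[...,0])<.12); k=l[m]
print("extent",np.percentile(k[:,0],[0,2,98,100]))
for i in(-60,-40,40,60):
    s=abs(k[:,0]*1000-i)<10
    if s.sum(): print(i,s.sum(),np.round(k[s].mean(0)*1000,1))
go(q,[.4635,-.3685,.035],down(-100),8)
E
```

```text
28.0 [-0.18  0.69  1.09  1.88 -0.71  1.04 -0.53] [ 0.46636714 -0.3653814   0.18068478] 80.75269818305969
4 rows dx,dy,dz mm [-0.6  0.9 26.4] w deg [-0.05  0.    0.09]
extent [-0.07434543 -0.06766211  0.07567519  0.07732906]
-60 22 [-60.5  -4.3   6. ]
-40 1 [-49.1  -4.2   6.6]
40 50 [40.4 -2.1  8.9]
60 47 [60.6 -2.3  9. ]
  -> [ 0.464 -0.368  0.035] q [-0.04  0.85  0.87  1.95 -0.92  0.81 -0.38] perr mm 0 rerr 0.0
```

View pics/s8.png

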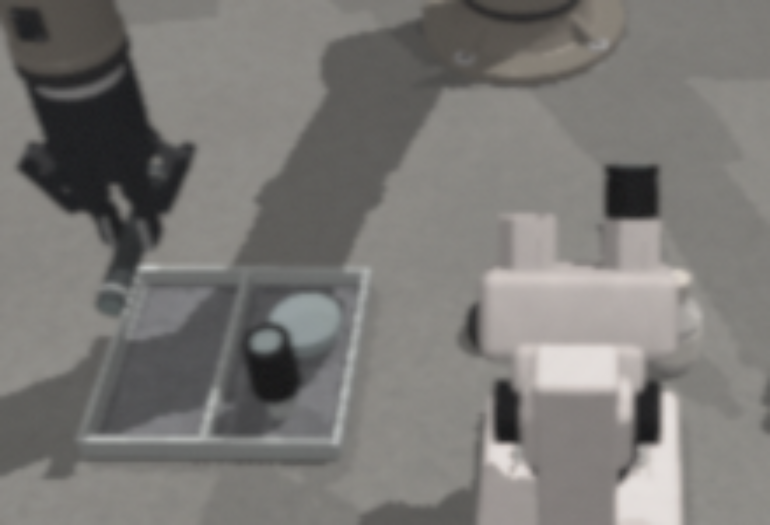

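The crop shows the torch held along the tray's x over the empty bay, near end at (112,298). The eyepiece still stands at (270,360).

Call:
{"name": "drive_tool", "arguments": {"increments": [{"claw":0.01,"dx":-0.001,"dy":0.0018,"dz":0.028,"wx":0,"wy":0,"wz":0.1},{"claw":0.01,"dx":-0.001,"dy":0.0018,"dz":0.028,"wx":0,"wy":0,"wz":0.1},{"claw":0.01,"dx":-0.001,"dy":0.0018,"dz":0.028,"wx":0,"wy":0,"wz":0.1},{"claw":0.01,"dx":-0.001,"dy":0.0018,"dz":0.028,"wx":0,"wy":0,"wz":0.1},{"claw":0.01,"dx":0,"dy":0,"dz":0.02,"wx":0,"wy":0,"wz":0},{"claw":0.01,"dx":0,"dy":0,"dz":0,"wx":0,"wy":0,"wz":0}]}}

```text
t: 28.8
eef_pos: [0.4641, -0.3727, 0.0499]
tool_rot: [-0.001, 0.996, -0.086, 0.002]
contact_force: [-0.3, 0.6, -1.9]
gripper_width: 0.222
grasp_force: 80.8
```

Call:
{"name": "drive_tool", "arguments": {"increments": [{"claw":0.01,"dx":0,"dy":0,"dz":0.008,"wx":0,"wy":0,"wz":0},{"claw":0.01,"dx":0,"dy":0,"dz":0.006,"wx":0,"wy":0,"wz":0},{"claw":0.01,"dx":0,"dy":0,"dz":0.002,"wx":0,"wy":0,"wz":0},{"claw":0.01,"dx":0,"dy":0,"dz":0,"wx":0,"wy":0,"wz":0}]}}

```text
t: 29.3
eef_pos: [0.4631, -0.3736, 0.0342]
tool_rot: [-0.0, 0.996, -0.087, 0.002]
contact_force: [-0.0, 0.5, -2.2]
gripper_width: 0.22
grasp_force: 80.8
```

Call:
{"name": "drive_tool", "arguments": {"increments": [{"claw":0.01,"dx":0,"dy":0,"dz":0.001,"wx":0,"wy":0,"wz":0},{"claw":0.01,"dx":0,"dy":0,"dz":0.001,"wx":0,"wy":0,"wz":0},{"claw":0.01,"dx":0,"dy":0,"dz":0,"wx":0,"wy":0,"wz":0}]}}

```text
t: 29.68
eef_pos: [0.4632, -0.3737, 0.0328]
tool_rot: [-0.001, 0.996, -0.088, 0.002]
contact_force: [-0.9, 1.6, 4.4]
gripper_width: 0.226
grasp_force: 81.5
```

Touching the floor (4 N). Release gently and rise.

Call:
{"name": "drive_tool", "arguments": {"increments": [{"claw":0.014,"dx":0,"dy":0,"dz":0,"wx":0,"wy":0,"wz":0},{"claw":0.022,"dx":0,"dy":0,"dz":0,"wx":0,"wy":0,"wz":0},{"claw":0.026,"dx":0,"dy":0,"dz":0,"wx":0,"wy":0,"wz":0},{"claw":0.032,"dx":0,"dy":0,"dz":0,"wx":0,"wy":0,"wz":0},{"claw":0.034,"dx":0,"dy":0,"dz":0,"wx":0,"wy":0,"wz":0},{"claw":0.034,"dx":0,"dy":0,"dz":0,"wx":0,"wy":0,"wz":0},{"claw":0.034,"dx":0,"dy":0,"dz":-0.01,"wx":0,"wy":0,"wz":0},{"claw":0.034,"dx":0,"dy":0,"dz":-0.03,"wx":0,"wy":0,"wz":0},{"claw":0.034,"dx":0,"dy":0,"dz":-0.05,"wx":0,"wy":0,"wz":0},{"claw":0.034,"dx":0,"dy":0,"dz":-0.05,"wx":0,"wy":0,"wz":0},{"claw":0.034,"dx":0,"dy":0,"dz":-0.05,"wx":0,"wy":0,"wz":0},{"claw":0.034,"dx":0,"dy":0,"dz":0,"wx":0,"wy":0,"wz":0},{"claw":0.034,"dx":0,"dy":0,"dz":0,"wx":0,"wy":0,"wz":0}], "newtons": 20}}

```text
t: 31.3
eef_pos: [0.4623, -0.3732, 0.2221]
tool_rot: [-0.001, 0.996, -0.087, 0.002]
contact_force: [0.1, -0.1, 0.4]
gripper_width: 0.397
grasp_force: 0.0
```

```bash
python3 - <<'E'
from h import *
import station,cv2
o=station.get_obs(); print(o["t"],o["eef_pos"],o["contact_force"],o["gripper_width"])
p,d=station.read_camera("scene"); np.savez("scene9.npz",p=p,d=d,**station.calibration("scene")); cv2.imwrite("pics/s9.png",cv2.resize(p[130:280,150:370],None,fx=3.5,fy=3.5)[:,:,::-1])
w,p,f=cloud("scene9"); a=np.deg2rad(-10); E=np.array([[np.cos(a),np.sin(a)],[-np.sin(a),np.cos(a)]])
l=(w[...,:2]-[.469,-.313])@E.T
m=(l[...,1]>-.098)&(l[...,1]<-.012)&(abs(l[...,0])<.09)&(w[...,2]>.012)&(w[...,2]<.05); q=np.c_[l[m],w[m][:,2]]; print(m.sum(),q.min(0),q.max(0))
for s in(q[:,0]<-.04,q[:,0]>.04): print(np.round([np.percentile(q[s][:,2],97),q[s][:,1].mean()],4))
E
```

```text
31.3 [ 0.46234027 -0.37319642  0.22208724] [ 0.06732973 -0.09021101  0.42599383] 0.3972585306348245
310 [-0.0719733  -0.07289519  0.01202062] [ 0.08133876 -0.05086726  0.03094318]
[ 0.0299 -0.0593]
[ 0.0299 -0.0603]
```

View pics/s9.png

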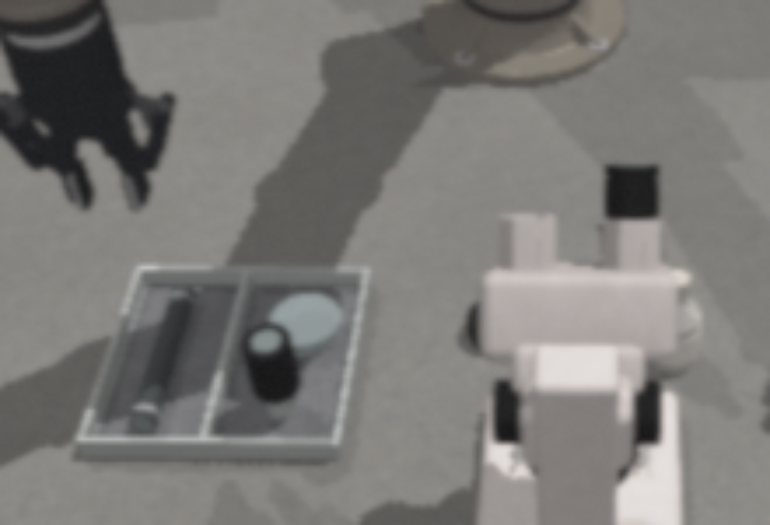

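The torch lies flat in the empty bay, (145,415) to (180,300), with both ends level. The eyepiece stands upright at (270,360), and the short eyepiece and microscope head are in place.

```bash
python3 -c "
from station import *
print(hand_in())"
```

```text
the job is handed in; nothing more can be done
None
```

I handed the job in at about 31 s of the 72 s allowed: the tall eyepiece stands upright in the dish bay and the torch lies flat in the empty bay. In the last camera picture the short eyepiece is still in its tube, and the pull on the microscope's head read at most 21 N, under the roughly 30 N that lifts it. The hand-in gave no verdict.

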